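# Load and clamp the optics of a bench viewer in a leather-vessel storeroom

## Task

Load the bench viewer: lay the lens flat on the floor of the slotted barrel, then every spacer disc that is there, then the dark filter on top. Swing the bridge shut over the barrel, push the headed pin down through fork and bridge until its flange rests on the fork, and then screw the retaining ring down clockwise until its sprung foot clamps the filter firmly, the foot pushed in well over a millimetre. Leave the jug, bowl and brush alone.

Things in the scene. Friction and masses are not known exactly. Their poses are not given: they have to be found in the camera images.
- fixture: Fixed grey base plate 245 x 110 x 8 mm that carries barrel, fork and bridge. Origin: under the barrel's axis, on the table. x = along the shut bridge from pivot to fork, y = the line of the barrel's two finger slots, z up. The bridge's pivot post stands 85 mm from the barrel's axis on the -x side, top 100 mm above the table.
- barrel_floor (a point): Centre of the flat floor inside the aluminium barrel, 18 mm above the table (axes as fixture; z = barrel axis). Bore 53 mm, wall 5 mm, 50 mm high above this floor, flared at the mouth. Two opposite slots 34 mm wide on its +y and -y sides, open from the top down to the base plate (10 mm below this floor): fingers closing along y carry a disc right down.
- lens_c (a point): Lens: aluminium-rimmed disc 50 mm across, 14 mm thick (the thickest), domed clear glass in the middle. Goes in first. Its position is given at its centre (half-way up); lies flat on the table at the start. Either face may be up. Grasp it across its 50 mm diameter.
- spacer1_c (a point): Spacer: aluminium disc 50 mm across, 8 mm thick, with only a small 12 mm hole in the middle. One to three alike are there (absent ones read None). Goes between lens and filter, any order. Its position is given at its centre (half-way up); lies flat on the table at the start. Either face may be up. Grasp it across its 50 mm diameter.
- spacer2_c (a point): Spacer: aluminium disc 50 mm across, 8 mm thick, with only a small 12 mm hole in the middle. One to three alike are there (absent ones read None). Goes between lens and filter, any order. Its position is given at its centre (half-way up); lies flat on the table at the start. Either face may be up. Grasp it across its 50 mm diameter.
- spacer3_c (a point): Spacer: aluminium disc 50 mm across, 8 mm thick, with only a small 12 mm hole in the middle. One to three alike are there (absent ones read None). Goes between lens and filter, any order. Its position is given at its centre (half-way up); lies flat on the table at the start. Either face may be up. Grasp it across its 50 mm diameter.
- filter_c (a point): Filter: aluminium-rimmed disc 50 mm across, 10 mm thick, with a flat dark-grey window 43 mm wide. Goes in last, on top. Its position is given at its centre (half-way up); lies flat on the table at the start. Either face may be up. Grasp it across its 50 mm diameter.
- bridge (a joint): Swing bridge, angle in rad about the vertical pivot post: 0 = shut over the barrel against its stop (its hole is then in line with the fork's), positive = swung open anticlockwise seen from above, up to 1.9. It stays where left (turning it takes about 0.12 N m). A 58 mm wide flat frame 78 to 88 mm above the table.
- bridge_handle (a point): Grip point of the bridge's upright black handle peg, 14 mm diameter, top 124 mm above the table, this point 106 mm above it; 215 mm from the pivot axis, 130 mm beyond the barrel axis when shut.
- fork_top (a point): Centre of the hole's mouth on top of the fixed steel fork, 100 mm above the table, 90 mm from the barrel axis on the fixture's +x side. Two plates 34 mm wide, 10 mm thick, with vertical 13.5 mm holes (upper 90 to 100 mm, lower 66 to 76 mm above the table); the shut bridge with its own 13.5 mm hole lies between them.
- pin_c (a point): Headed pin, upright: centre of its black grip (16 mm diameter, 40 mm tall). Below it a flange 22 mm across, 5 mm thick, its underside 25 mm below this point, then a shank 10 mm diameter, 44 mm long, tip chamfered. Starts in a wooden block, shank in the hole, flange on the block's top (50 mm above the table). z = along the pin, up.
- pin_seat (a point): Centre of the underside of the pin's flange (on the pin's axis). Seated when it lies on the fork's top.
- ring (a joint): Retaining ring, angle in rad: 0 = fully up, grows when turned clockwise seen from above, up to 6.28. One full turn lowers it 24 mm (coarse thread). It holds where left; turning takes about 0.08 N m plus 0.004 N m per newton of clamping.
- ring_grip (a point): Centre of the brass retaining ring's grip: four flats, a square 44 mm across (56 mm over corners), 22 mm tall; 127 mm above the table when fully up; 85 mm from the pivot along the bridge, so on the barrel's axis when shut. x and y axes are square to the flats and turn with the ring. Gap between flats and bridge: 28 mm when fully up, 4 mm when fully down.
- foot_face (a point): Centre of the underside of the sprung pressure foot (steel annulus 41 mm across) below the ring; 52 mm above the barrel floor when the ring is fully up, lowered with the ring. Stack heights above the barrel floor: 32 mm with one spacer, 40 mm with two, 48 mm with three.
- foot (a joint): How far the foot is pushed in against its spring, in m: 0 = free, 0.004 = fully in; 3 N per mm.
- block: Wooden block 60 x 60 x 50 mm that the pin stands in at the start (fixed to the table). Origin: centre of its underside.
- jug: Bystander: dark leather jug, 84 mm wide, 130 mm tall. Origin: centre of underside.
- bowl: Bystander: wooden bowl, 100 mm wide, 45 mm tall. Origin: centre of underside.
- brush: Bystander: brush lying flat beyond the parts, about 0.2 m long. Origin under its middle.
Things that resemble listed ones, but are neither listed nor needed, are in the scene too. Leave any turquoise or yellow look-alike of the part that bears spacer1_c alone. What is shaped like the part that bears lens_c but orange is not meant.

How it is judged:
On the way, in this order (a step that is already met when the one before it is completed fails the run):
1. the lens lies flat on the barrel's floor (horizontal distance between lens_c and barrel_floor below 0.004 m and z of lens_c in the frame of barrel_floor between 0.004 and 0.0095 m and angle between the z axis of lens_c and the z axis of barrel_floor, either way round below 0.1 rad), for 0.2 s.
2. every spacer lies flat in the barrel on the lens (all of step 1 and horizontal distance between each of spacer1_c, spacer2_c, spacer3_c and barrel_floor below 0.004 m and z of spacer1_c in the frame of barrel_floor between 0.0145 and 0.0375 m and angle between the z axis of each of spacer1_c, spacer2_c, spacer3_c and the z axis of barrel_floor, either way round below 0.1 rad and z of spacer2_c in the frame of barrel_floor between 0.0145 and 0.0375 m and z of spacer3_c in the frame of barrel_floor between 0.0145 and 0.0375 m), for 0.2 s.
3. the filter lies flat in the barrel on top (all of step 2 and horizontal distance between filter_c and barrel_floor below 0.004 m and z of filter_c in the frame of barrel_floor between 0.0235 and 0.0465 m and angle between the z axis of filter_c and the z axis of barrel_floor, either way round below 0.1 rad), for 0.2 s.
4. the bridge is swung shut (value of joint bridge below 0.04 rad), for 0.2 s.
5. the pin is through fork and bridge, its flange on the fork (value of joint bridge below 0.04 rad and horizontal distance between pin_seat and fork_top below 0.004 m and z of pin_seat in the frame of fork_top below 0.003 m and angle between pin_seat's own z axis and vertical below 0.12 rad), for 0.2 s.
6. the retaining ring is screwed down and the foot clamps the filter (all of step 5 and value of joint foot above 0.001 m and z of filter_c in the frame of foot_face above -0.008 m and horizontal distance between filter_c and barrel_floor below 0.004 m and z of filter_c in the frame of barrel_floor between 0.0235 and 0.0465 m and angle between the z axis of filter_c and the z axis of barrel_floor, either way round below 0.1 rad), for 0.3 s.
At the end, for the whole second after the job is handed in: Lens on the barrel floor, spacers and filter on it, each within 4 mm of the axis and 0.1 rad of flat; bridge shut (under 0.04 rad); pin flange within 3 mm of the fork's top, 4 mm of its hole, 0.12 rad of upright; foot directly on the filter and pushed in over 1 mm (all of step 2 and all of step 6); the robot touches nothing.
It fails at once if the jug is disturbed (moved more than 30 mm) (distance of jug from where it was at the start of the episode above 0.03 m).
It fails at once if the bowl is disturbed (moved more than 30 mm) (distance of bowl from where it was at the start of the episode above 0.03 m).
It fails at once if the brush is disturbed (moved more than 30 mm) (distance of brush from where it was at the start of the episode above 0.03 m).
Of spacer1, spacer2, spacer3 only 1 to 3 are there at a start; the rules pass over those that are not, and their reading is None.
At some moment in a run one of lens, spacer1, spacer2, spacer3, filter may be knocked a few centimetres aside while the robot is not near it.
It also fails if it takes over 210 s, if anything falls off the work surface, if the arm or the gripper's body presses on something with over 40 N, if the wrist force passes 120 N, or if a joint passes its speed limit or range.

## Robot

A 6-joint arm with a two-finger parallel gripper is mounted at the origin on the work surface. World frame = base frame: x ahead of the robot, y to its left, z up, the work surface at z = 0. Lengths are in m, angles in rad, forces in N, time in s.
With the tool pointing down it reaches from about 0.225 to 0.875 m from the base axis. Payload 3.4 kg.
Tool frame: the origin (TCP) lies midway between the tips of the shut fingers; the grasp point (between the pads) lies 19 mm behind it (manip.grasp_offset is the distance from the TCP to the grasp point, in m); x points along the fingers, y is the direction in which the jaws open and shut, and the axes are right-handed (so a half turn about x gives the same grasp; the last joint's range is limited). The gripper opens to 85 mm and grips with 20 to 120 N. Pads are 22 mm wide; open, the fingers measure 114 mm over their backs; the gripper's body (76 mm by 85 mm) begins 54 mm behind the grasp point. The pads swing forward as they close: fully open they stand 13 mm farther back than shut.
Start: joints at [1.185, 0.276, 1.505, -0, 1.361, -0.121], TCP at [0.151, 0.555, 0.231] pointing down, gripper open.
Joint ranges: [-2.89, 2.89], [-0.75, 2.08], [0.22, 2.7], [-1.18, 4.32], [0.11, 2.71], [-2.7, 2.7]. Speed limits (rad/s): [2.57, 2.57, 3.14, 3.14, 3.14, 3.14].

## Interface

Orientations are given as a unit quaternion [w, x, y, z].
In Python, from rig import manip gives the robot as it stands.
- The arm moves only by the shell command python3 -m creep 'ROWS' [OPENING] [FORCE]. ROWS is a JSON object of lists of equal length, an entry for each row: "delta_pos": the shift along the tool's x, y, z in cm, a list of three; "dr": the turn, a rotation vector about the tool's x, y, z in rad, a list of three. In form: {"delta_pos": [[dx, dy, dz], ...], "dr": [[rx, ry, rz], ...]}. A call has 1 to 10 rows; each row is the pose to reach, as a shift and turn from the pose commanded when the call began, along the tool's axes at that moment; what a row does not reach only later rows make up. A row lasts 1/10 s, in which the tool goes at most 50 mm and 8.59 degrees, less where a joint would pass 70% of its speed; a pose out of reach is approached as far as the arm can. A call with a gripper value outside its range is refused whole. OPENING is the opening, from -1 (shut) to 1 (fully open), set as the call begins (- or left out, the last holds). The fingers move at their own pace and stop on an object; FORCE is the grip in N (left out, the last holds). Time passes only in rows, so rows that repeat a pose let the fingers close. It gives the time, the measured TCP pose, the force and the opening at its end, in the units of the state.
- manip.get_state(): the state, without advancing time (a new reading comes with each control period).
- manip.get_image(name): name is "scene" or "top" or "wrist"; returns a dict with "pixels" (420x560x3 uint8, blue, green, red), "depth" (420x560 float32, m along the optical axis (not along the pixel's ray), 0 where there is no reading), "intrinsics" (3x3 intrinsics, pixels), "rvec" (rotation vector, rad) and "tvec" (3), from world to camera coordinates, as OpenCV has them. Camera axes: x right, y down, z forward; pixel columns grow to the right and rows downward; lengths in m; the calibration is good to about 2 mm. A picture is of the moment at which its call begins.
- manip.sign_off(): hands the job in, once; it reports no verdict.
The state is a dict: "clock": time; "qpos": joint angles; "qd": joint speeds; "effort": joint torques, N m; "position": TCP position; "ee_rot": TCP orientation; "contact_force": force on the tool from outside, world axes, zero at the start; "moment": the same for the moment, N m; "width": finger opening in m.
Only numpy, scipy, OpenCV 4.12 (cv2) and the standard library are available. Lean on these libraries where they do the work, as an engineer would, in place of code of your own. Each camera call takes 0.05 s, during which the arm holds its last target. There are 200 camera calls.

## Working session

There is one attempt and no reset: what is moved stays moved. The work goes in short steps, Python scripts to look and compute and a shell command to move; the robot and the scene stay as the last step left them, time stands still between calls to the robot, and variables do not carry over. Pictures are saved under pics/ and viewed, about 12 in all and at most 16, crops included, and the job is handed in when it is done.

```bash
ls; mkdir -p pics; python3 - <<'E'
from rig import manip
import cv2, numpy as np
for n in ("scene","top"):
    im=manip.get_image(n); cv2.imwrite(f"pics/{n}0.png",im["pixels"]); 
    R=cv2.Rodrigues(np.array(im["rvec"],float))[0]; print(n,-R.T@np.array(im["tvec"]).ravel(), R[2])
print(manip.get_state(), manip.grasp_offset)
E
```

```text
pics
scene [ 0.98817318 -0.6162272   0.96379825] [-0.35880229  0.56103435 -0.7459902 ]
top [0.45844593 0.0069747  1.12292653] [ 0.13869655 -0.01164135 -0.9902665 ]
{'clock': 0.1, 'qpos': array([ 1.18495697e+00,  2.76530320e-01,  1.50600882e+00,  6.56886354e-06,
        1.36065699e+00, -1.21016695e-01]), 'qd': array([-4.59874016e-04, -1.39416926e-03, -1.81615789e-03,  6.03583189e-05,
       -2.70975273e-03, -4.01483008e-05]), 'effort': array([ 2.06086361e-04, -4.17697978e+01, -2.46405530e+01, -1.50120322e-04,
        5.61214300e-03, -1.09814681e-05]), 'position': array([0.15033885, 0.55452628, 0.23052609]), 'ee_rot': array([ 0.70077244,  0.09280781,  0.70106111, -0.09390429]), 'contact_force': array([0.36794929, 0.263487  , 0.13248721]), 'moment': array([ 0.05384872, -0.01994727, -0.03798536]), 'width': 0.08524736087826441} 0.0187
```

View pics/top0.png

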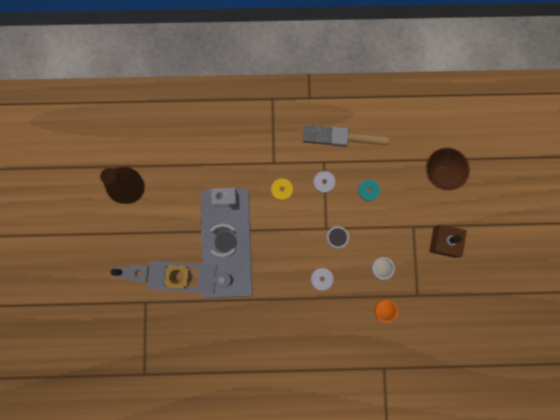

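View pics/scene0.png

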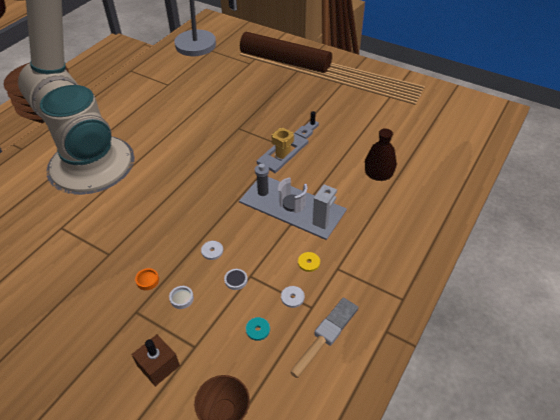

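Top view: lens (383,268) has clear glass, filter (338,237) has a dark window, and the plain aluminium spacers are at (324,181) and (322,279). The look-alikes to ignore are yellow (282,189), turquoise (369,190) and orange (386,311). The bridge is open to the left with its handle at (117,272). The pivot is at (223,282), barrel (224,240), fork (222,197) and pin block (450,240).

```bash
cat > h.py <<'E'
import cv2, numpy as np, sys
from rig import manip
from scipy.spatial.transform import Rotation as Rn
def cam(n):
    im=manip.get_image(n); im["R"]=cv2.Rodrigues(np.array(im["rvec"],float))[0]; im["t"]=np.array(im["tvec"],float).ravel(); im["K"]=np.array(im["intrinsics"],float); return im
def ray(im,u,v,z):
    """world point at height z seen at pixel u,v"""
    c=-im["R"].T@im["t"]; d=im["R"].T@np.linalg.solve(im["K"],[u,v,1.]); return c+d*(z-c[2])/d[2]
def proj(im,p):
    q=im["K"]@(im["R"]@np.array(p,float)+im["t"]); return q[:2]/q[2]
def cloud(im):
    v,u=np.mgrid[:420,:560]; P=np.linalg.solve(im["K"],np.stack([u.ravel(),v.ravel(),np.ones(u.size)]))*im["depth"].ravel()
    P=((P.T-im["t"])@im["R"]).reshape(420,560,3); P[im["depth"]==0]=np.nan; return P
def rot(s): return Rn.from_quat(np.roll(s["ee_rot"],-1))
def go(x,y,z,jaw=None,s=None):
    """delta (cm, tool axes) and dr for the TCP at x,y,z, pointing down, jaw axis at angle jaw (rad from world x, mod pi)"""
    s=s or manip.get_state(); R=rot(s); Y=R.apply([0,1,0]); a0=np.arctan2(Y[1],Y[0])
    jaw=a0 if jaw is None else jaw
    d=(jaw-a0+np.pi/2)%np.pi-np.pi/2; a=a0+d
    T=Rn.from_matrix(np.array([[0,0,-1],[np.cos(a),np.sin(a),0],np.cross([0,0,-1],[np.cos(a),np.sin(a),0])]).T)
    print("dp",np.round(100*R.inv().apply(np.array([x,y,z])-s["position"]),2).tolist(),"dr",np.round((R.inv()*T).as_rotvec(),3).tolist(),"at",np.round(s["position"],4),"jaw",round(a0,3),"q6",round(s["qpos"][5],2),"F",np.round(s["contact_force"],1),"w",round(s["width"],4))
def save(n,img,box=None,k=1):
    if box: u0,v0,u1,v1=box; img=img[v0:v1,u0:u1]
    cv2.imwrite(f"pics/{n}.png",cv2.resize(img,None,fx=k,fy=k,interpolation=cv2.INTER_CUBIC))
E
python3 - <<'E'
from h import *
im=cam("top"); P=cloud(im); print(im["K"].round(1).tolist())
Z=P[...,2]; m=((Z>0.004)&(Z<0.03)).astype(np.uint8); m[:90]=0
n,l,st,c=cv2.connectedComponentsWithStats(m)
for i in range(1,n):
    if 150<st[i,4]<3000:
        zz=np.nanmedian(Z[l==i]); print(c[i].round(1),st[i],zz.round(4),ray(im,*c[i],zz).round(4),im["pixels"][l==i].mean(0).round())
for n_,u,v,z in [("fork",222,197,.1),("pivot",223,282,.1),("barrel",224,240,.068),("ring",177,277,.138),("handle",117,272,.124),("pin",456,239,.095),("block",449,241,.05)]:
    print(n_,ray(im,u,v,z).round(4),P[v,u].round(4))
save("c1",im["pixels"],(100,160,480,330),2.1)
E
```

```text
[[492.2, 0.0, 290.2], [0.0, 492.2, 211.5], [0.0, 0.0, 1.0]]
[338.6 136.5] [ 303  125   87   23 1158] 0.0185 [ 0.7859 -0.1225  0.0185] [ 87.  97. 109.]
[445.7 169.8] [428 152  36  36 944] 0.0153 [ 0.7022 -0.367   0.0153] [22. 37. 62.]
[324.2 181.3] [313 170  23  24 346] 0.0085 [ 0.6829 -0.0863  0.0085] [146. 139. 144.]
[281.9 188.7] [272 176  21  24 343] 0.0083 [0.6678 0.0117 0.0083] [ 32. 145. 181.]
[369.2 190. ] [359 180  22  21 340] 0.0086 [ 0.6603 -0.1894  0.0086] [110. 115.  47.]
[337.6 236.9] [326 226  23  23 380] 0.0094 [ 0.5537 -0.1124  0.0094] [81. 80. 87.]
[383.1 268.2] [372 257  23  23 399] 0.0115 [ 0.4806 -0.2118  0.0115] [125. 133. 141.]
[322.1 278.7] [311 268  23  22 354] 0.0079 [ 0.4605 -0.0741  0.0079] [147. 141. 146.]
[386.1 310.6] [375 299  23  24 417] 0.0112 [ 0.3868 -0.2139  0.0112] [ 24.  82. 167.]
fork [0.6357 0.1377 0.1   ] [0.6513 0.1492 0.01  ]
pivot [0.4585 0.1365 0.1   ] [0.4585 0.1365 0.1   ]
barrel [0.5477 0.1379 0.068 ] [0.552  0.1443 0.0165]
ring [0.4705 0.2226 0.138 ] [0.4722 0.2527 0.0005]
handle [0.4836 0.346  0.124 ] [0.4836 0.3459 0.1242]
pin [ 0.5361 -0.3516  0.095 ] [ 0.536  -0.351   0.0966]
block [ 0.5355 -0.3516  0.05  ] [ 0.5347 -0.3482  0.0603]
```

View pics/c1.png

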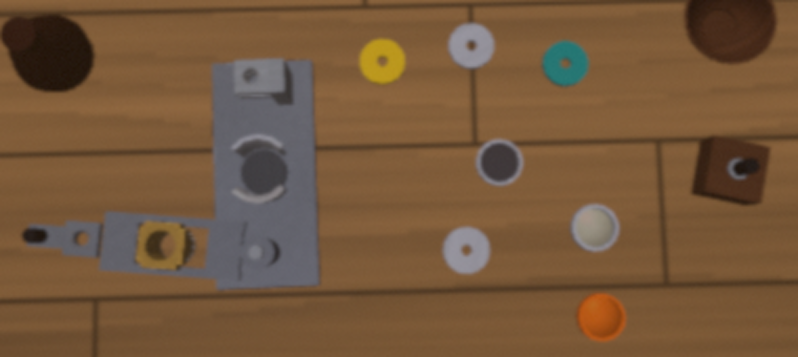

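The crop confirms the lens has a clear domed glass, the filter a flat dark window, and both spacers are plain aluminium, so there are two. Next I look at the barrel from above with the wrist camera.

```bash
python3 -c "
from h import *
go(.547,.138,.32,np.pi/2)"
```

```text
dp [-8.9, -29.84, 49.18] dr [-0.265, -0.0, 0.001] at [0.1504 0.5546 0.2306] jaw 1.306 q6 -0.12 F [0.4 0.  0.5] w 0.0852
```

```bash
R='{"delta_pos":[[-8.9,0,0],[-8.9,0,0],[-8.9,-29.8,49.2],[-8.9,-29.8,49.2],[-8.9,-29.8,49.2],[-8.9,-29.8,49.2],[-8.9,-29.8,49.2],[-8.9,-29.8,49.2],[-8.9,-29.8,49.2],[-8.9,-29.8,49.2]],"dr":[[0,0,0],[0,0,0],[-0.265,0,0],[-0.265,0,0],[-0.265,0,0],[-0.265,0,0],[-0.265,0,0],[-0.265,0,0],[-0.265,0,0],[-0.265,0,0]]}' ; python3 -m creep '{"delta_pos":[[-8.9,0,0],[-8.9,0,0],[-8.9,-29.8,49.2],[-8.9,-29.8,49.2],[-8.9,-29.8,49.2],[-8.9,-29.8,49.2],[-8.9,-29.8,49.2],[-8.9,-29.8,49.2],[-8.9,-29.8,49.2],[-8.9,-29.8,49.2]],"dr":[[0,0,0],[0,0,0],[-0.265,0,0],[-0.265,0,0],[-0.265,0,0],[-0.265,0,0],[-0.265,0,0],[-0.265,0,0],[-0.265,0,0],[-0.265,0,0]]}'; python3 -c "
from h import *
go(.547,.138,.32,np.pi/2)"
```

```text
clock: 1.15
position: [0.4255, 0.2657, 0.3202]
ee_rot: [0.707, 0.0, 0.707, 0.0]
contact_force: [0.4, 0.4, -0.9]
width: 0.0855
dp [0.02, -12.78, 12.15] dr [0.0, -0.0, -0.0] at [0.4255 0.2657 0.3202] jaw 1.571 q6 -1.15 F [ 0.4  0.4 -0.9] w 0.0855
```

```bash
python3 -m creep '{"delta_pos":[[0,-12.8,12.2],[0,-12.8,12.2],[0,-12.8,12.2],[0,-12.8,12.2],[0,-12.8,12.2],[0,-12.8,12.2]],"dr":[[0,0,0],[0,0,0],[0,0,0],[0,0,0],[0,0,0],[0,0,0]]}'; python3 -c "
from h import *
go(.547,.138,.32,np.pi/2)
im=cam('wrist');save('w1',im['pixels'],None,1.4);c=-im['R'].T@im['t'];print(c,im['R'].round(3).tolist())
for p in [(.547,.138,.018),(.6357,.1377,.1),(.4585,.1365,.1)]: print(proj(im,p))
P=cloud(im);np.save('P.npy',P)
"
```

```text
clock: 1.75
position: [0.5465, 0.1392, 0.3196]
ee_rot: [0.706, 0.001, 0.708, -0.0]
contact_force: [-0.2, -0.4, 0.8]
width: 0.0854
dp [-0.04, -0.12, 0.05] dr [-0.001, -0.002, -0.001] at [0.5465 0.1392 0.3196] jaw 1.57 q6 -1.44 F [-0.2 -0.4  0.8] w 0.0854
[0.46944494 0.13873655 0.46284246] [[0.001, 1.0, 0.0], [0.954, -0.001, 0.3], [0.3, -0.0, -0.954]]
[282.75735703 156.17353133]
[282.52648104 247.68617586]
[280.93597841  80.01801275]
```

View pics/w1.png

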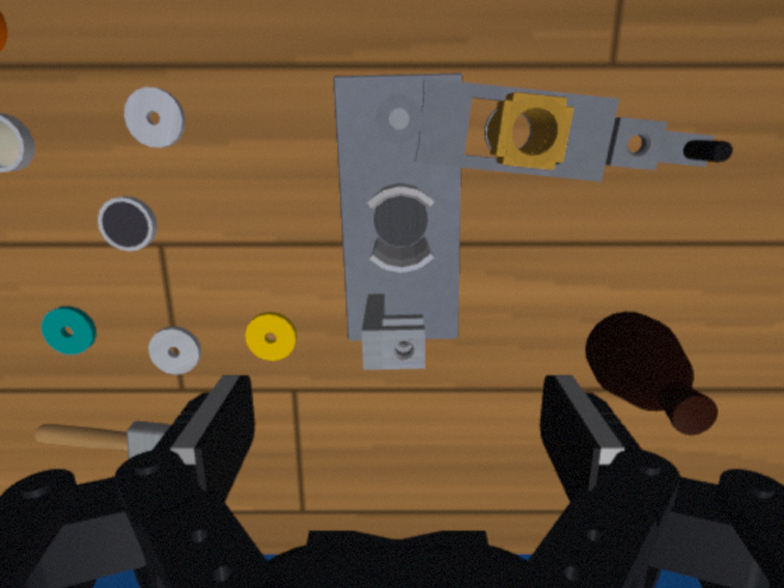

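The wrist view shows the barrel with its slots at left and right (±y), floor near (400,218). The fork hole is at (404,349), the pivot post top at (399,119) and the ring at (535,131), all in enlarged pixels.

```bash
python3 - <<'E'
from h import *
im=cam("wrist"); P=cloud(im); Z=P[...,2]
for k,(u,v,z) in dict(c1=(335,77,.008),c2=(461,74,.008),c3=(458,338,.008),c4=(348,340,.008),fork=(404,349,.1),piv=(399,119,.1)).items(): print(k,ray(im,u/1.4,v/1.4,z).round(4))
def near(p,r): return np.hypot(P[...,0]-p[0],P[...,1]-p[1])<r
for nm,zr,p,r in [("rim",(.064,.072),(.547,.138),.04),("floor",(.014,.022),(.547,.138),.035),("forktop",(.097,.103),(.636,.138),.03),("pivot",(.097,.103),(.46,.137),.02),("plate",(.005,.011),(.547,.138),.2),("handle",(.12,.128),(.48,.346),.02),("ringtop",(.134,.142),(.47,.222),.04)]:
    m=near(p,r)&(Z>zr[0])&(Z<zr[1]); q=P[m]
    if m.sum()>10:
        b=cv2.minAreaRect((q[:,:2]*1000).astype(np.float32)); c=cv2.minEnclosingCircle((q[:,:2]*1000).astype(np.float32)); print(nm,m.sum(),q.mean(0).round(4),"rect",np.round(b[0],1),np.round(b[1],1),round(b[2],1),"circ",np.round(c[0],1),round(c[1],1))
m=(Z>.004)&(Z<.03);n,l,st,c=cv2.connectedComponentsWithStats(m.astype(np.uint8))
for i in range(1,n):
    if 300<st[i,4]<4000: q=P[l==i]; cc=cv2.minEnclosingCircle((q[:,:2]*1000).astype(np.float32)); print(c[i].round(),st[i,4],np.round(cc[0],1),round(cc[1],1),np.nanmedian(q[:,2]).round(4))
E
```

```text
c1 [0.4272 0.087  0.008 ]
c2 [0.4249 0.1941 0.008 ]
c3 [0.6681 0.2006 0.008 ]
c4 [0.6703 0.0909 0.008 ]
fork [0.6374 0.1453 0.1   ]
piv [0.4627 0.141  0.1   ]
rim 571 [0.5486 0.1421 0.068 ] rect [547.9 142.1] [69.1 52.9] 1.1 circ [547.7 142.3] 35.2
floor 1171 [0.5491 0.1421 0.0185] rect [545.2 141.5] [59.3 48. ] 1.3 circ [547.  141.5] 31.5
forktop 1173 [0.637  0.1355 0.1004] rect [637.5 135.6] [35.2 49.6] 0.7 circ [637.5 136.3] 29.0
pivot 173 [0.4628 0.1403 0.1005] rect [462.7 140.1] [12.9 13.6] 0.0 circ [462.9 140.2] 7.0
plate 11004 [0.5523 0.1264 0.0085] rect [558.4  91.5] [264.4 211.5] 1.1 circ [556.4  95.1] 163.7
handle 205 [0.484  0.3526 0.1238] rect [484.4 353.1] [13.8 12.6] 19.0 circ [484.  353.5] 7.1
ringtop 1694 [0.4706 0.2241 0.1387] rect [471.2 224.6] [44.6 44. ] 84.4 circ [471.1 224.6] 27.2
[109.  84.] 1367 [460.2 -73. ] 25.3 0.0085
[  9. 103.] 743 [ 480.6 -208.3] 24.3 0.0113
[ 90. 160.] 1238 [ 553.5 -111.8] 25.7 0.0094
[ 48. 236.] 975 [ 661.2 -188.1] 25.7 0.0085
[433. 236.] 402 [668.9 356.9] 37.4 0.0178
[193. 240.] 920 [667.5  12.9] 25.4 0.0085
[124. 250.] 918 [682.3 -85.6] 25.5 0.0085
[ 74. 312.] 1435 [ 772.9 -170.5] 67.7 0.0185
```

Two separate estimates of the fixture agree: yaw about 0.022 rad and barrel axis near (0.548, 0.142). The bridge is open about 1.45 rad. Now to the lens, with a closer measurement there.

```bash
python3 -m creep '{"delta_pos":[[0,-34.8,-6.6],[0,-34.8,-6.6],[0,-34.8,-6.6],[0,-34.8,-6.6],[0,-34.8,-6.6],[0,-34.8,-6.6],[17,-34.8,-6.6],[17,-34.8,-6.6],[17,-34.8,-6.6],[17,-34.8,-6.6]],"dr":[[-0.022,0,0],[-0.022,0,0],[-0.022,0,0],[-0.022,0,0],[-0.022,0,0],[-0.022,0,0],[-0.022,0,0],[-0.022,0,0],[-0.022,0,0],[-0.022,0,0]]}'
cat >> h.py <<'E'
def discs(name="wrist",zlo=.004,zhi=.03,amin=300):
    im=cam(name); P=cloud(im); Z=P[...,2]; m=(Z>zlo)&(Z<zhi); n,l,st,c=cv2.connectedComponentsWithStats(m.astype(np.uint8))
    for i in range(1,n):
        if amin<st[i,4]<25000:
            q=P[l==i]; cc=cv2.minEnclosingCircle((q[:,:2]*1000).astype(np.float32))
            if cc[1]<35: print(c[i].round(),st[i,4],"centre",np.round(cc[0],1),"r",round(cc[1],1),"z",np.nanpercentile(q[:,2],[50,95]).round(4),im["pixels"][l==i].mean(0).round())
    return im
E
python3 -c "
from h import *
im=discs();save('w2',im['pixels'])
go(.4806,-.209,.003,1.593)"
```

```text
clock: 2.85
position: [0.4784, -0.2068, 0.1472]
ee_rot: [0.706, -0.007, 0.708, 0.009]
contact_force: [0.1, -0.8, -0.1]
width: 0.0853
[278.  69.] 3831 centre [ 386.3 -213.4] r 25.0 z [0.0118 0.0152] [  1.  89. 192.]
[448. 170.] 2854 centre [459.8 -72.9] r 25.5 z [0.0084 0.0096] [167. 160. 158.]
[278. 193.] 2936 centre [ 480.4 -211.4] r 25.2 z [0.0118 0.0151] [144. 150. 153.]
[383. 269.] 1673 centre [ 553.1 -112.2] r 25.4 z [0.0092 0.0111] [103.  96.  97.]
[297. 366.] 1480 centre [ 660.  -189.2] r 25.4 z [0.0083 0.0094] [131. 134.   6.]
[384. 381.] 352 centre [676.4 -97.5] r 21.0 z [0.0081 0.0093] [146. 136. 135.]
dp [14.1, -0.31, 0.53] dr [0.001, -0.01, -0.005] at [ 0.4766 -0.2067  0.144 ] jaw 1.594 q6 -2.14 F [-1.5  0.6 -1.9] w 0.0859
```

```bash
python3 -m creep '{"delta_pos":[[4,-0.24,0],[8,-0.24,0],[11,-0.24,0],[13,-0.24,0],[14,-0.24,0],[14.5,-0.24,0],[14.5,-0.24,0],[14.5,-0.24,0]],"dr":[[0,0,0],[0,0,0],[0,0,0],[0,0,0],[0,0,0],[0,0,0],[0,0,0],[0,0,0]]}'; python3 -m creep '{"delta_pos":[[0,0,0],[0,0,0],[0,0,0],[0,0,0],[0,0,0],[0,0,0],[0,0,0],[0,0,0],[0,0,0],[0,0,0]],"dr":[[0,0,0],[0,0,0],[0,0,0],[0,0,0],[0,0,0],[0,0,0],[0,0,0],[0,0,0],[0,0,0],[0,0,0]]}' -1 40; python3 -c "
from h import *
go(.4804,-.2114,.003,1.593)
im=cam('wrist');save('w3',im['pixels'])"
```

```text
clock: 3.7
position: [0.4818, -0.2112, 0.0065]
ee_rot: [0.708, -0.008, 0.706, 0.008]
contact_force: [0.0, -0.1, -0.0]
width: 0.0854
clock: 4.7
position: [0.4811, -0.2111, 0.0064]
ee_rot: [0.707, -0.008, 0.707, 0.008]
contact_force: [-1.1, 0.1, 5.8]
width: 0.0475
dp [0.34, -0.03, -0.07] dr [-0.0, 0.001, 0.0] at [ 0.4811 -0.2111  0.0064] jaw 1.593 q6 -2.14 F [-1.1  0.1  5.8] w 0.0475
```

View pics/w3.png

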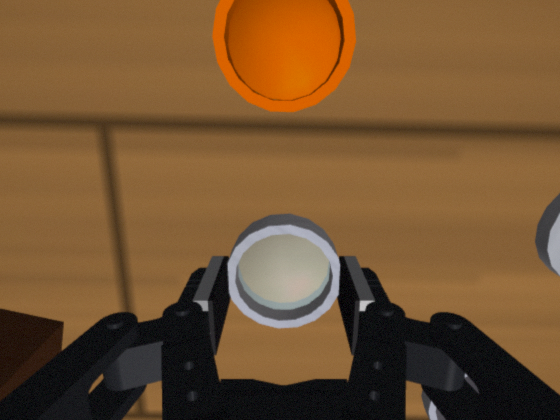

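The picture shows the lens held between the pad tips, centred at about (284,270). Lifting and carrying to the barrel.

```bash
python3 -m creep '{"delta_pos":[[-3,0,0],[-8,0,0],[-13,0,0],[-16,4,0],[-16,9,1.5],[-16,14,3],[-16,19,4],[-16,24,5.5],[-16,29,7],[-16,34,7]],"dr":[[0,0,0],[0,0,0],[0,0,0],[0,0,0],[0,0,0],[0,0,0],[0,0,0],[0,0,0],[0,0,0],[0,0,0]]}'; python3 -m creep '{"delta_pos":[[0,0.9,0],[0,0.9,0],[0,0.9,0],[0,0.9,0],[0,0.9,0],[0,0.9,0]],"dr":[[0,0,0],[0,0,0],[0,0,0],[0,0,0],[0,0,0],[0,0,0]]}'; python3 -c "
from h import *
s=manip.get_state();z=s['position'][2]
im=discs(zlo=z-.006,zhi=z+.025);save('w4',im['pixels'])
go(.548,.1422,.0264,1.593)
P=cloud(im);Z=P[...,2];m=(abs(Z-.068)<.003)&(np.hypot(P[...,0]-.548,P[...,1]-.142)<.04);print(m.sum(),cv2.minEnclosingCircle((P[m][:,:2]*1000).astype(np.float32)))"
```

```text
clock: 5.75
position: [0.5443, 0.123, 0.1654]
ee_rot: [0.708, -0.008, 0.706, 0.008]
contact_force: [1.1, -0.0, -1.1]
width: 0.0478
clock: 6.35
position: [0.5428, 0.1289, 0.1654]
ee_rot: [0.707, -0.007, 0.707, 0.007]
contact_force: [-0.2, 0.4, -0.1]
width: 0.0472
dp [13.9, 1.3, 0.54] dr [-0.002, 0.0, 0.0] at [0.5429 0.1291 0.1654] jaw 1.591 q6 -1.48 F [ 0.9 -0.3 -0.1] w 0.0473
687 ((547.6890258789062, 142.0002899169922), 35.15627670288086)
```

View pics/w4.png

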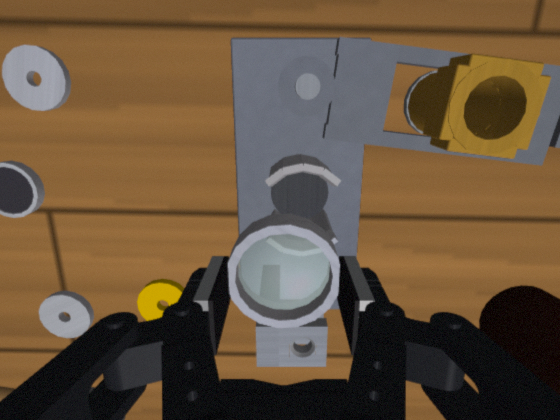

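Lens is still level between the pads at (284,272), the same as on the table. Lowering it into the barrel.

```bash
python3 -m creep '{"delta_pos":[[0,1.3,0.58],[3,1.3,0.58],[6,1.3,0.58],[8.0,1.3,0.58],[9,1.3,0.58],[10,1.3,0.58],[11,1.3,0.58],[12,1.3,0.58],[13,1.3,0.58],[13.7,1.3,0.58]],"dr":[[0,0,0],[0,0,0],[0,0,0],[0,0,0],[0,0,0],[0,0,0],[0,0,0],[0,0,0],[0,0,0],[0,0,0]]}';python3 -m creep '{"delta_pos":[[0.2,0,0],[0.2,0,0],[0.2,0,0]],"dr":[[0,0,0],[0,0,0],[0,0,0]]}'; python3 -c "
from h import *
go(.5485,.1422,.0244,1.593)"
```

```text
clock: 7.4
position: [0.5482, 0.1433, 0.0276]
ee_rot: [0.707, -0.008, 0.707, 0.008]
contact_force: [-0.8, 0.4, -1.0]
width: 0.0476
clock: 7.7
position: [0.5486, 0.1433, 0.0266]
ee_rot: [0.707, -0.008, 0.707, 0.008]
contact_force: [1.0, -0.0, -0.7]
width: 0.0474
dp [0.22, -0.11, -0.02] dr [-0.0, 0.001, -0.0] at [0.5486 0.1433 0.0266] jaw 1.593 q6 -1.46 F [ 1.  -0.  -0.7] w 0.0474
```

```bash
python3 -m creep '{"delta_pos":[[0.1,-0.08,0],[0.25,-0.08,0],[0.25,-0.08,0],[0.25,-0.08,0]],"dr":[[0,0,0],[0,0,0],[0,0,0],[0,0,0]]}';python3 -m creep '{"delta_pos":[[0,0,0],[0,0,0],[0,0,0],[0,0,0]],"dr":[[0,0,0],[0,0,0],[0,0,0],[0,0,0]]}' 0.6; python3 -m creep '{"delta_pos":[[-2,0,0],[-5,0,0],[-9,0,0],[-13,0,0],[-16,0,0],[-20,-3,0],[-20,-7,0],[-20,-12,-3],[-20,-17,-6],[-20,-21,-8.2]],"dr":[[0,0,0],[0,0,0],[0,0,0],[0,0,0],[0,0,0],[0,0,0],[0,0,0],[0,0,0],[0,0,0],[0,0,0]]}' 1; python3 -c "
from h import *
im=discs(amin=400)
P=cloud(im);Z=P[...,2];m=(Z>.02)&(Z<.045)&(np.hypot(P[...,0]-.548,P[...,1]-.142)<.026);print('in barrel',m.sum(),np.nanpercentile(P[m],[5,50,95],axis=0).round(4).tolist())
save('w5',im['pixels'])
go(.4600,-.073,.003,1.593)"
```

```text
clock: 8.1
position: [0.5487, 0.1424, 0.0244]
ee_rot: [0.707, -0.008, 0.707, 0.008]
contact_force: [-0.7, -0.3, 3.9]
width: 0.0476
clock: 8.5
position: [0.5482, 0.1425, 0.0236]
ee_rot: [0.707, -0.008, 0.707, 0.008]
contact_force: [-0.1, -0.3, -0.6]
width: 0.0683
clock: 9.5
position: [0.4755, -0.0597, 0.2237]
ee_rot: [0.707, -0.008, 0.707, 0.008]
contact_force: [-0.0, -0.8, 0.8]
width: 0.0849
[124.  73.] 2531 centre [ 386.3 -213.2] r 25.2 z [0.0118 0.0154] [  1.  80. 173.]
[271. 154.] 1767 centre [460.1 -73.1] r 25.1 z [0.0085 0.0098] [163. 155. 155.]
[235. 238.] 1583 centre [ 553.4 -111.7] r 25.2 z [0.0093 0.0111] [86. 81. 83.]
[506. 253.] 411 centre [565.  187.7] r 24.7 z [0.0084 0.0097] [110. 104. 104.]
[477. 252.] 595 centre [549.4 143.1] r 21.0 z [0.028  0.0298] [118. 116. 110.]
[183. 323.] 441 centre [ 662.7 -184.2] r 25.3 z [0.0084 0.0096] [110. 116.  20.]
[340. 327.] 1189 centre [667.2  13.1] r 25.8 z [0.0083 0.0096] [  3. 167. 193.]
[258. 336.] 1150 centre [682.5 -85.6] r 25.4 z [0.0084 0.0095] [159. 149. 149.]
in barrel 1426 [[0.5374, 0.1182, 0.0242], [0.553, 0.1417, 0.0298], [0.5694, 0.163, 0.0332]]
dp [22.07, -0.49, -1.03] dr [-0.003, -0.005, 0.007] at [ 0.4714 -0.0663  0.2236] jaw 1.59 q6 -1.87 F [-4.8 -4.4 -0.2] w 0.0851
```

View pics/w5.png

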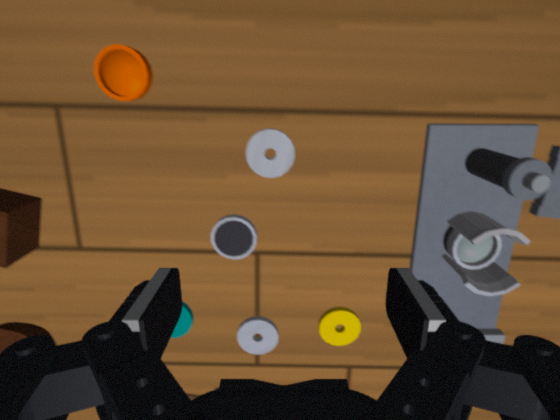

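Lens lies flat in the barrel at (473,247); its rim reads about 32 mm high, as expected. The first spacer is at (270,154).

```bash
python3 -m creep '{"delta_pos":[[5,-0.35,-1.04],[10,-0.35,-1.04],[14,-0.35,-1.04],[17,-0.35,-1.04],[19,-0.35,-1.04],[20.5,-0.35,-1.04],[21.5,-0.35,-1.04],[22.1,-0.35,-1.04],[22.1,-0.35,-1.04],[22.1,-0.35,-1.04]],"dr":[[0,0,0],[0,0,0],[0,0,0],[0,0,0],[0,0,0],[0,0,0],[0,0,0],[0,0,0],[0,0,0],[0,0,0]]}'; python3 -m creep '{"delta_pos":[[0,0,0],[0,0,0],[0,0,0],[0,0,0],[0,0,0],[0,0,0],[0,0,0],[0,0,0],[0,0,0]],"dr":[[0,0,0],[0,0,0],[0,0,0],[0,0,0],[0,0,0],[0,0,0],[0,0,0],[0,0,0],[0,0,0]]}' -1 40; python3 -c "
from h import *
go(.4600,-.073,.003,1.593)
im=cam('wrist');save('w6',im['pixels'])"
```

```text
clock: 10.55
position: [0.467, -0.0623, 0.0033]
ee_rot: [0.707, -0.008, 0.707, 0.008]
contact_force: [-0.5, 0.1, -0.2]
width: 0.0853
clock: 11.45
position: [0.4729, -0.0635, 0.0079]
ee_rot: [0.712, -0.009, 0.702, 0.006]
contact_force: [1.3, 1.8, 32.2]
width: 0.0001
dp [0.48, -0.92, -1.32] dr [-0.001, 0.014, 0.003] at [ 0.4729 -0.0635  0.0079] jaw 1.592 q6 -1.87 F [ 1.3  1.8 32.2] w 0.0001
```

View pics/w6.png

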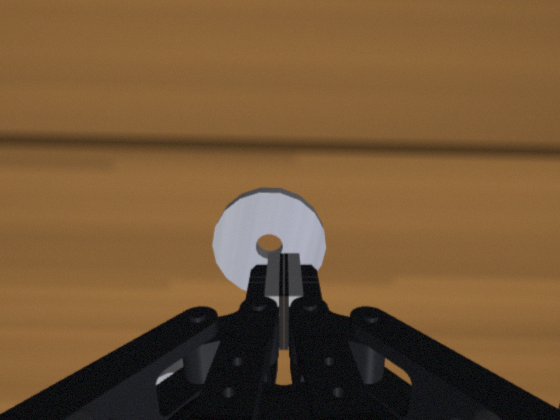

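My start pose was off because the previous move had not settled, so the fingers closed on top of the spacer, whose centre shows at (270,243). I raise, reopen, let the arm settle and measure again.

```bash
python3 -m creep '{"delta_pos":[[-3,0,0],[-6,0,0],[-10,0,0],[-10,0,0],[-10,0,0],[-10,0,0]],"dr":[[0,0,0],[0,0,0],[0,0,0],[0,0,0],[0,0,0],[0,0,0]]}' 1; python3 -c "
from h import *
im=discs(amin=400)
go(.4600,-.073,.001,1.593)"
```

```text
clock: 12.1
position: [0.4655, -0.0619, 0.1021]
ee_rot: [0.706, -0.008, 0.708, 0.008]
contact_force: [-0.2, -0.1, 0.1]
width: 0.0846
[45. 81.] 6004 centre [ 386.7 -213.6] r 25.7 z [0.0119 0.0152] [  0.  78. 172.]
[272. 198.] 3654 centre [460.7 -70.7] r 25.2 z [0.0085 0.0096] [169. 159. 158.]
[217. 311.] 3052 centre [ 553.  -111.9] r 25.7 z [0.0092 0.0109] [89. 82. 83.]
dp [10.07, -1.11, -0.53] dr [-0.0, -0.002, -0.001] at [ 0.4653 -0.0619  0.1017] jaw 1.593 q6 -1.87 F [-0.2 -0.6 -0. ] w 0.0859
```

```bash
python3 -m creep '{"delta_pos":[[0,-0.88,-0.49],[4,-0.88,-0.49],[7,-0.88,-0.49],[9,-0.88,-0.49],[9.97,-0.88,-0.49],[9.97,-0.88,-0.49],[9.97,-0.88,-0.49],[9.97,-0.88,-0.49]],"dr":[[0,0,0],[0,0,0],[0,0,0],[0,0,0],[0,0,0],[0,0,0],[0,0,0],[0,0,0]]}'; python3 -m creep '{"delta_pos":[[0,0,0],[0,0,0],[0,0,0],[0,0,0],[0,0,0],[0,0,0],[0,0,0],[0,0,0],[0,0,0]],"dr":[[0,0,0],[0,0,0],[0,0,0],[0,0,0],[0,0,0],[0,0,0],[0,0,0],[0,0,0],[0,0,0]]}' -1 40; python3 -c "
from h import *
go(.548,.1422,.165,1.593)
im=cam('wrist');save('w7',im['pixels'])"
```

```text
clock: 12.95
position: [0.4626, -0.0715, 0.0039]
ee_rot: [0.708, -0.008, 0.706, 0.008]
contact_force: [-0.0, -0.2, -0.1]
width: 0.0853
clock: 13.85
position: [0.4658, -0.0724, 0.0079]
ee_rot: [0.71, -0.009, 0.704, 0.007]
contact_force: [-3.3, -0.1, 35.5]
width: 0.0005
dp [-15.7, 21.22, 8.85] dr [0.0, 0.01, 0.003] at [ 0.4658 -0.0724  0.0079] jaw 1.593 q6 -1.89 F [-3.3 -0.1 35.5] w 0.0005
```

View pics/w7.png

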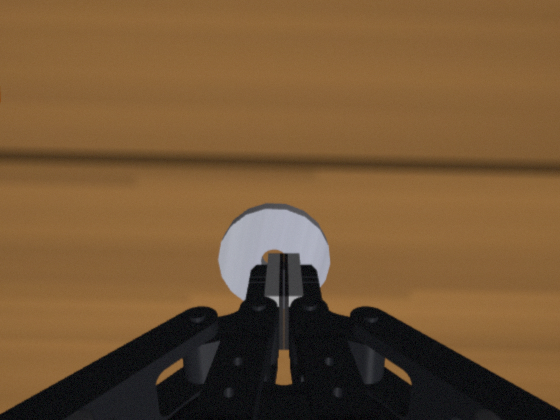

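Again the tips closed above the thin disc: at 50 mm width they stand well behind the TCP. I will pre-close to about 60 mm and lower until the tips feel the table.

```bash
python3 -m creep '{"delta_pos":[[-3,0,0],[-6,0,0],[-10,0,0],[-10,0,0],[-10,0,0],[-10,0,0],[-10,0,0],[-10,0,0]],"dr":[[0,0,0],[0,0,0],[0,0,0],[0,0,0],[0,0,0],[0,0,0],[0,0,0],[0,0,0]]}' 0.45; python3 -c "
from h import *
im=discs(amin=400)
go(.4600,-.073,.001,1.593)"
```

```text
clock: 14.7
position: [0.4609, -0.0709, 0.102]
ee_rot: [0.706, -0.008, 0.708, 0.008]
contact_force: [-0.7, -0.2, -0.7]
width: 0.0619
[61. 89.] 5850 centre [ 386.4 -213.3] r 25.6 z [0.0118 0.0152] [  0.  81. 179.]
[275. 205.] 3601 centre [460.9 -77.5] r 25.2 z [0.0085 0.0095] [175. 165. 163.]
[233. 318.] 2609 centre [ 553.1 -111.7] r 25.6 z [0.0092 0.0109] [89. 82. 84.]
[133. 409.] 630 centre [ 646.9 -197.9] r 17.5 z [0.0084 0.0093] [116. 118.   2.]
dp [10.11, -0.21, -0.09] dr [-0.0, -0.002, -0.001] at [ 0.4611 -0.0709  0.1021] jaw 1.593 q6 -1.9 F [ 0.4 -0.4 -0.3] w 0.0619
```

```bash
python3 -m creep '{"delta_pos":[[0,-0.66,0],[4,-0.66,0],[7,-0.66,0],[9,-0.66,0],[9.9,-0.66,0],[9.9,-0.66,0],[9.9,-0.66,0],[9.9,-0.66,0],[9.9,-0.66,0]],"dr":[[0,0,0],[0,0,0],[0,0,0],[0,0,0],[0,0,0],[0,0,0],[0,0,0],[0,0,0],[0,0,0]]}' | egrep 'pos|cont'
for i in 1 2 3 4; do python3 -m creep '{"delta_pos":[[0.2,0,0],[0.2,0,0],[0.2,0,0]],"dr":[[0,0,0],[0,0,0],[0,0,0]]}' | egrep 'pos|cont'; done
```

```text
position: [0.4627, -0.078, 0.0051]
contact_force: [-0.0, -0.3, -0.7]
position: [0.4619, -0.0777, 0.0022]
contact_force: [-0.4, 0.1, -0.3]
position: [0.4618, -0.0777, -0.0]
contact_force: [0.1, -0.5, 0.3]
position: [0.4618, -0.0777, -0.002]
contact_force: [-0.4, 0.0, 0.3]
position: [0.4618, -0.0777, -0.004]
contact_force: [0.4, -0.2, -0.4]
```

```bash
python3 -m creep '{"delta_pos":[[0.1,0,0],[0.1,0,0],[0.1,0,0]],"dr":[[0,0,0],[0,0,0],[0,0,0]]}' | egrep 'pos|cont'; python3 -m creep '{"delta_pos":[[0,0,0],[0,0,0],[0,0,0],[0,0,0],[0,0,0],[0,0,0]],"dr":[[0,0,0],[0,0,0],[0,0,0],[0,0,0],[0,0,0],[0,0,0]]}' -1 40; python3 -m creep '{"delta_pos":[[-2,0,0],[-6,0,0],[-9,0,0],[-9,0,0],[-9,0,0]],"dr":[[0,0,0],[0,0,0],[0,0,0],[0,0,0],[0,0,0]]}'; python3 -c "
from h import *
im=cam('wrist');save('w8',im['pixels']);go(.548,.1422,.165,1.593)"
```

```text
position: [0.4618, -0.0777, -0.0049]
contact_force: [0.1, 0.3, -0.1]
clock: 17.75
position: [0.463, -0.078, -0.0027]
ee_rot: [0.708, -0.008, 0.706, 0.008]
contact_force: [-3.1, 0.9, 19.5]
width: 0.0484
clock: 18.25
position: [0.462, -0.0778, 0.0855]
ee_rot: [0.708, -0.008, 0.707, 0.008]
contact_force: [-0.5, -0.6, -1.4]
width: 0.0477
dp [-8.04, 21.77, 9.16] dr [-0.0, -0.001, -0.0] at [ 0.4612 -0.0775  0.0846] jaw 1.593 q6 -1.91 F [ 0.2 -0.  -0.7] w 0.0479
```

View pics/w8.png

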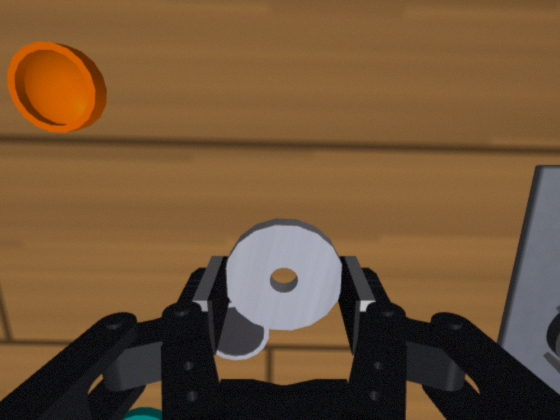

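The spacer is held between the pads, centre about (284,274).

```bash
python3 -c "
from h import *
im=cam('wrist');p=manip.get_state()['position'];print(p,ray(im,284,274.5,p[2]+.0027+.008)-p)
g=cv2.cvtColor(im['pixels'],cv2.COLOR_BGR2GRAY)
P=cloud(im);m=(P[...,2]>p[2]+.006)&(P[...,2]<p[2]+.02)&(im['pixels'].min(2)>110);m[:, :228]=0;m[:,341:]=0
q=P[m];print(m.sum(),q.mean(0)-p,cv2.minEnclosingCircle(((q-p)[:,:2]*1000).astype(np.float32)),np.linalg.lstsq(np.c_[q[:,:2]-p[:2],np.ones(len(q))],q[:,2]-p[2],rcond=None)[0])
go(.548,.1422,.165,1.593)"
```

```text
[ 0.46073203 -0.07732579  0.08405136] [-0.00336398 -0.00047174  0.0107    ]
9116 [-0.00239265 -0.00062244  0.01166012] ((-0.9719780087471008, -2.0421183109283447), 26.263641357421875) [-0.00409961  0.00110438  0.011651  ]
dp [-8.1, 21.76, 9.19] dr [0.0, -0.002, -0.001] at [ 0.4607 -0.0773  0.0841] jaw 1.593 q6 -1.91 F [-0.8  0.4 -0.4] w 0.048
```

```bash
python3 -m creep '{"delta_pos":[[-4,0,0],[-8.1,3,1],[-8.1,7.5,3],[-8.1,12,5],[-8.1,16,7],[-8.1,19.5,8.4],[-8.1,21.8,9.4],[-8.1,21.8,9.4],[-8.1,21.8,9.4],[-8.1,21.8,9.4]],"dr":[[0,0,0],[0,0,0],[0,0,0],[0,0,0],[0,0,0],[0,0,0],[0,0,0],[0,0,0],[0,0,0],[0,0,0]]}' |egrep 'pos|cont'; python3 -m creep '{"delta_pos":[[0,0,0],[0,0,0],[0,0,0]],"dr":[[0,0,0],[0,0,0],[0,0,0]]}' ;python3 -c "
from h import *
go(.5502,.1425,.031,1.593)"
```

```text
position: [0.55, 0.1413, 0.165]
contact_force: [-0.6, 0.8, -0.2]
clock: 19.65
position: [0.5509, 0.1416, 0.1663]
ee_rot: [0.707, -0.007, 0.707, 0.007]
contact_force: [-0.2, 0.4, -0.7]
width: 0.0476
dp [13.53, 0.09, -0.07] dr [-0.001, 0.0, -0.0] at [0.5509 0.1416 0.1663] jaw 1.592 q6 -1.46 F [-0.2  0.4 -0.7] w 0.0476
```

```bash
python3 -m creep '{"delta_pos":[[4,0.05,-0.07],[7,0.05,-0.07],[9,0.05,-0.07],[10,0.05,-0.07],[11,0.05,-0.07],[12,0.05,-0.07],[12.7,0.05,-0.07],[13.2,0.05,-0.07],[13.5,0.05,-0.07],[13.5,0.05,-0.07]],"dr":[[0,0,0],[0,0,0],[0,0,0],[0,0,0],[0,0,0],[0,0,0],[0,0,0],[0,0,0],[0,0,0],[0,0,0]]}';python3 -m creep '{"delta_pos":[[0.1,0,0],[0.2,0,0],[0.3,0,0],[0.3,0,0],[0.3,0,0]],"dr":[[0,0,0],[0,0,0],[0,0,0],[0,0,0],[0,0,0]]}'
```

```text
clock: 20.65
position: [0.5503, 0.1428, 0.031]
ee_rot: [0.707, -0.008, 0.707, 0.008]
contact_force: [0.6, 0.1, -0.3]
width: 0.048
clock: 21.15
position: [0.5507, 0.1429, 0.0293]
ee_rot: [0.708, -0.008, 0.707, 0.008]
contact_force: [-2.1, -1.4, 6.4]
width: 0.0482
```

```bash
python3 -m creep '{"delta_pos":[[0,0,0],[0,0,0],[0,0,0],[-2,0,0],[-5,0,0],[-9,0,0],[-13,0,0],[-15,-3,1.5],[-15,-7,4],[-15,-11,6]],"dr":[[0,0,0],[0,0,0],[0,0,0],[0,0,0],[0,0,0],[0,0,0],[0,0,0],[0,0,0],[0,0,0],[0,0,0]]}' 0.5; python3 -m creep '{"delta_pos":[[0,-4,2],[0,-8,4],[0,-11,6],[0,-11,6],[6,-11,6],[6,-11,6],[6,-11,6],[6,-11,6],[6,-11,6],[6,-11,6]],"dr":[[0,0,0],[0,0,0],[0,0,0],[0,0,0],[0,0,0],[0,0,0],[0,0,0],[0,0,0],[0,0,0],[0,0,0]]}'; python3 -c "
from h import *
im=discs(amin=200)
P=cloud(im);m=(P[...,2]>.02)&(P[...,2]<.06)&(np.hypot(P[...,0]-.548,P[...,1]-.142)<.027);print(m.sum(),np.nanpercentile(P[m],[5,50,95],axis=0).round(4).tolist() if m.sum() else '')
t=cam('top');P=cloud(t);m=(P[...,2]>.02)&(P[...,2]<.06)&(np.hypot(P[...,0]-.548,P[...,1]-.142)<.027);print(m.sum(),np.nanpercentile(P[m],[5,50,95],axis=0).round(4).tolist())
save('t2',t['pixels'],(180,160,400,325),3.6)
go(.6825,-.0856,-.002,1.593)"
```

```text
clock: 22.15
position: [0.6142, 0.0334, 0.1795]
ee_rot: [0.708, -0.008, 0.706, 0.008]
contact_force: [0.5, 0.1, -0.4]
width: 0.0638
clock: 23.15
position: [0.6762, -0.0743, 0.1201]
ee_rot: [0.708, -0.008, 0.706, 0.008]
contact_force: [-0.1, -0.1, 0.6]
width: 0.0638
[130. 174.] 3451 centre [ 660.9 -188.5] r 25.3 z [0.0085 0.0096] [120. 122.   3.]
[400. 188.] 3297 centre [667.6  12.3] r 25.3 z [0.0084 0.0095] [  0. 157. 193.]
[269. 205.] 3109 centre [682.8 -85.8] r 25.1 z [0.0085 0.0096] [164. 154. 153.]
[110. 311.] 1372 centre [ 774.1 -210.3] r 28.3 z [0.0173 0.0206] [ 59.  94. 122.]
0 
441 [[0.5281, 0.1195, 0.0313], [0.5496, 0.1417, 0.0397], [0.5702, 0.1614, 0.0436]]
dp [12.15, -1.13, 0.62] dr [0.0, 0.002, 0.0] at [ 0.6757 -0.0744  0.1195] jaw 1.593 q6 -1.81 F [-0.7  0.1 -0.2] w 0.0639
```

View pics/t2.png

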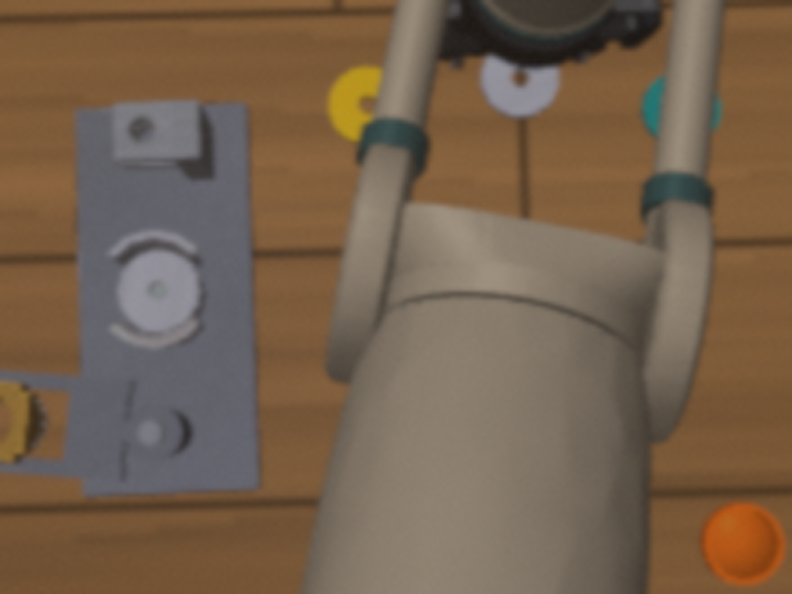

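The first spacer lies flat in the barrel at crop (157,290), top at 39.7 mm (40 expected). Second spacer next.

```bash
python3 -m creep '{"delta_pos":[[0,-1.13,0.6],[4,-1.13,0.6],[7,-1.13,0.6],[9,-1.13,0.6],[10.5,-1.13,0.6],[11.5,-1.13,0.6],[12.05,-1.13,0.6],[12.05,-1.13,0.6],[12.05,-1.13,0.6],[12.05,-1.13,0.6]],"dr":[[0,0,0],[0,0,0],[0,0,0],[0,0,0],[0,0,0],[0,0,0],[0,0,0],[0,0,0],[0,0,0],[0,0,0]]}' |egrep 'pos|cont'; python3 -m creep '{"delta_pos":[[0.0,0,0],[0.1,0,0],[0.1,0,0],[0.1,0,0]],"dr":[[0,0,0],[0,0,0],[0,0,0],[0,0,0]]}' |egrep 'pos|cont';  python3 -m creep '{"delta_pos":[[0,0,0],[0,0,0],[0,0,0],[0,0,0],[0,0,0],[0,0,0]],"dr":[[0,0,0],[0,0,0],[0,0,0],[0,0,0],[0,0,0],[0,0,0]]}' -1 40; python3 -m creep '{"delta_pos":[[-2,0,0],[-6,0,0],[-10,0,0],[-14,0,0],[-16.5,0,0],[-16.5,0,0],[-16.5,0,0],[-16.5,0,0]],"dr":[[0,0,0],[0,0,0],[0,0,0],[0,0,0],[0,0,0],[0,0,0],[0,0,0],[0,0,0]]}'
cat >> h.py <<'E'
def held():
    im=cam('wrist');p=manip.get_state()['position']
    P=cloud(im);m=(P[...,2]>p[2]+.001)&(P[...,2]<p[2]+.025)&(np.hypot(P[...,0]-p[0],P[...,1]-p[1])<.03);m[:,:230]=0;m[:,339:]=0;m[345:]=0
    q=P[m]-p; top=np.nanmedian(q[:,2]); u=q[abs(q[:,2]-top)<.003]
    print("held n",len(u),"top",top.round(4),"x",np.percentile(u[:,0],[0.5,99.5]).round(4),"mid x",np.mean(np.percentile(u[:,0],[.5,99.5])).round(4),"tilt",np.linalg.lstsq(np.c_[u[:,:2],np.ones(len(u))],u[:,2],rcond=None)[0].round(4))
    return im
E
python3 -c "
from h import *
im=held();save('w9',im['pixels']);go(.548,.1422,.165,1.593)"
```

```text
position: [0.6822, -0.0858, -0.0012]
contact_force: [0.3, 0.7, 0.2]
position: [0.6814, -0.0856, -0.0034]
contact_force: [-0.8, -1.0, 0.0]
clock: 25.25
position: [0.6821, -0.0857, -0.0025]
ee_rot: [0.708, -0.008, 0.706, 0.008]
contact_force: [-0.2, 0.2, 5.9]
width: 0.048
clock: 26.05
position: [0.68, -0.0854, 0.1592]
ee_rot: [0.706, -0.007, 0.709, 0.008]
contact_force: [-0.2, 0.2, -1.0]
width: 0.0482
held n 9144 top 0.0111 x [-0.0233  0.025 ] mid x 0.0008 tilt [-0.0015  0.0015  0.0111]
dp [-0.51, 23.04, -12.7] dr [0.0, -0.004, -0.001] at [ 0.6801 -0.0853  0.1591] jaw 1.593 q6 -1.82 F [ 0.4 -0.4 -0.1] w 0.0475
```

```bash
python3 -m creep '{"delta_pos":[[-0.6,4,-2],[-0.6,8,-4.5],[-0.6,12,-7],[-0.6,16,-9],[-0.6,20,-11],[-0.6,23,-12.8],[-0.6,23,-12.8],[-0.6,23,-12.8],[-0.6,23,-12.8],[-0.6,23,-12.8]],"dr":[[0,0,0],[0,0,0],[0,0,0],[0,0,0],[0,0,0],[0,0,0],[0,0,0],[0,0,0],[0,0,0],[0,0,0]]}' |egrep 'pos|cont'; python3 -m creep '{"delta_pos":[[0,0,0],[0,0,0],[0,0,0]],"dr":[[0,0,0],[0,0,0],[0,0,0]]}' ;python3 -c "
from h import *
held()
go(.547,.1423,.039,1.593)"
```

```text
position: [0.549, 0.1404, 0.1671]
contact_force: [-0.1, 0.6, 0.3]
clock: 27.4
position: [0.5485, 0.141, 0.1675]
ee_rot: [0.707, -0.008, 0.707, 0.008]
contact_force: [0.4, -0.9, -0.7]
width: 0.048
held n 9140 top 0.0109 x [-0.0233  0.0249] mid x 0.0008 tilt [0.003  0.0001 0.0109]
dp [12.86, 0.12, -0.15] dr [-0.001, 0.0, -0.0] at [0.5485 0.1411 0.1676] jaw 1.592 q6 -1.46 F [ 0.4 -0.3 -0.1] w 0.048
```

```bash
python3 -m creep '{"delta_pos":[[4,0.08,-0.13],[7,0.08,-0.13],[8.5,0.08,-0.13],[9.5,0.08,-0.13],[10.5,0.08,-0.13],[11.5,0.08,-0.13],[12.2,0.08,-0.13],[12.6,0.08,-0.13],[12.8,0.08,-0.13],[12.8,0.08,-0.13]],"dr":[[0,0,0],[0,0,0],[0,0,0],[0,0,0],[0,0,0],[0,0,0],[0,0,0],[0,0,0],[0,0,0],[0,0,0]]}';python3 -m creep '{"delta_pos":[[0.1,0,0],[0.2,0,0],[0.3,0,0],[0.3,0,0],[0.3,0,0]],"dr":[[0,0,0],[0,0,0],[0,0,0],[0,0,0],[0,0,0]]}'
```

```text
clock: 28.45
position: [0.5471, 0.1423, 0.0396]
ee_rot: [0.707, -0.008, 0.707, 0.008]
contact_force: [0.4, 0.4, 0.0]
width: 0.0476
clock: 28.95
position: [0.5473, 0.1423, 0.0374]
ee_rot: [0.707, -0.008, 0.707, 0.008]
contact_force: [-0.8, 0.5, 5.5]
width: 0.0479
```

```bash
python3 -m creep '{"delta_pos":[[0,0,0],[0,0,0],[0,0,0],[-2,0,0],[-5,0,0],[-9,0,0],[-12,-2,0],[-12,-6,0],[-12,-10,0],[-12,-14,0]],"dr":[[0,0,0],[0,0,0],[0,0,0],[0,0,0],[0,0,0],[0,0,0],[0,0,0],[0,0,0],[0,0,0],[0,0,0]]}' 0.5|egrep 'pos|cont'; python3 -m creep '{"delta_pos":[[0,-4,0],[0,-8,0],[0,-11.4,0],[4,-11.4,0],[4,-11.4,0],[4,-11.4,0],[4,-11.4,0],[4,-11.4,0],[4,-11.4,0]],"dr":[[0,0,0],[0,0,0],[0,0,0],[0,0,0],[0,0,0],[0,0,0],[0,0,0],[0,0,0],[0,0,0]]}'; python3 -c "
from h import *
im=discs(amin=200);save('w10',im['pixels'])
t=cam('top');P=cloud(t);m=(P[...,2]>.02)&(P[...,2]<.06)&(np.hypot(P[...,0]-.548,P[...,1]-.142)<.022);print(m.sum(),np.nanpercentile(P[m],[5,50,95],axis=0).round(4).tolist())
save('t3',t['pixels'],(180,160,400,325),3.6)
go(.5531,-.1118,-.002,1.593)"
```

```text
position: [0.5501, 0.0011, 0.1569]
contact_force: [1.0, -0.3, -0.1]
clock: 30.85
position: [0.5534, -0.1113, 0.1178]
ee_rot: [0.708, -0.008, 0.706, 0.008]
contact_force: [-0.3, -0.7, -0.2]
width: 0.0641
[279. 152.] 3829 centre [ 518.4 -115.5] r 25.0 z [0.0093 0.0111] [90. 83. 84.]
[209. 324.] 497 centre [ 664.3 -176.6] r 21.7 z [0.0084 0.0094] [120. 123.   6.]
[440. 315.] 479 centre [653.9  19.4] r 19.9 z [0.0083 0.0094] [  0. 153. 183.]
[ 14. 345.] 396 centre [ 683.  -331.6] r 18.9 z [0.0241 0.0295] [10. 17. 31.]
317 [[0.5298, 0.1245, 0.032], [0.5486, 0.1425, 0.0477], [0.5655, 0.1598, 0.0509]]
dp [11.94, -0.04, -0.02] dr [0.001, 0.001, 0.0] at [ 0.5531 -0.1114  0.1174] jaw 1.594 q6 -1.92 F [-0.3 -0.7  0.4] w 0.064
```

The filter has been knocked aside to (0.518, -0.116). The stack top reads 47.7 mm (48 expected). Grasping the filter where it now lies.

```bash
python3 -m creep '{"delta_pos":[[0,-0.33,-3.46],[0,-0.33,-3.46],[4,-0.33,-3.46],[7,-0.33,-3.46],[9,-0.33,-3.46],[10.5,-0.33,-3.46],[11.5,-0.33,-3.46],[11.9,-0.33,-3.46],[11.9,-0.33,-3.46],[11.9,-0.33,-3.46]],"dr":[[0,0,0],[0,0,0],[0,0,0],[0,0,0],[0,0,0],[0,0,0],[0,0,0],[0,0,0],[0,0,0],[0,0,0]]}' |egrep 'pos|cont'; python3 -m creep '{"delta_pos":[[0.0,0,0],[0.05,0,0],[0.05,0,0],[0.05,0,0]],"dr":[[0,0,0],[0,0,0],[0,0,0],[0,0,0]]}' |egrep 'pos|cont';  python3 -m creep '{"delta_pos":[[0,0,0],[0,0,0],[0,0,0],[0,0,0],[0,0,0],[0,0,0]],"dr":[[0,0,0],[0,0,0],[0,0,0],[0,0,0],[0,0,0],[0,0,0]]}' -1 40; python3 -m creep '{"delta_pos":[[-2,0,0],[-6,0,0],[-10,0,0],[-14,0,0],[-16.9,0,0],[-16.9,0,0],[-16.9,0,0],[-16.9,0,0]],"dr":[[0,0,0],[0,0,0],[0,0,0],[0,0,0],[0,0,0],[0,0,0],[0,0,0],[0,0,0]]}'
python3 -c "
from h import *
im=held();save('w11',im['pixels']);go(.548,.1422,.17,1.593)"
```

```text
position: [0.5188, -0.1159, -0.0017]
contact_force: [0.9, 0.0, 0.5]
position: [0.5182, -0.1158, -0.0027]
contact_force: [-0.2, 0.4, -0.1]
clock: 32.95
position: [0.5182, -0.1158, -0.0024]
ee_rot: [0.707, -0.008, 0.707, 0.008]
contact_force: [-1.7, 0.2, 4.7]
width: 0.0481
clock: 33.75
position: [0.5169, -0.1153, 0.1645]
ee_rot: [0.706, -0.007, 0.708, 0.008]
contact_force: [-1.0, -0.2, -0.2]
width: 0.0481
held n 9900 top 0.0117 x [-0.0244  0.0241] mid x -0.0002 tilt [-0.0006  0.0018  0.0119]
dp [-0.55, 25.68, 3.68] dr [-0.0, -0.003, -0.001] at [ 0.5169 -0.1153  0.1643] jaw 1.593 q6 -1.94 F [ 0.   0.2 -0.9] w 0.048
```

```bash
python3 -m creep '{"delta_pos":[[-0.6,4,0.5],[-0.6,9,1],[-0.6,14,2],[-0.6,18,2.5],[-0.6,22,3],[-0.6,25.7,3.68],[-0.6,25.7,3.68],[-0.6,25.7,3.68],[-0.6,25.7,3.68],[-0.6,25.7,3.68]],"dr":[[0,0,0],[0,0,0],[0,0,0],[0,0,0],[0,0,0],[0,0,0],[0,0,0],[0,0,0],[0,0,0],[0,0,0]]}' |egrep 'pos|cont'; python3 -m creep '{"delta_pos":[[0,0,0],[0,0,0],[0,0,0]],"dr":[[0,0,0],[0,0,0],[0,0,0]]}' ;python3 -c "
from h import *
held()
go(.548,.1423,.048,1.593)"
```

```text
position: [0.5489, 0.1407, 0.1716]
contact_force: [0.3, 0.3, 0.1]
clock: 35.1
position: [0.5493, 0.1414, 0.1722]
ee_rot: [0.707, -0.007, 0.707, 0.008]
contact_force: [-0.1, -1.1, 0.3]
width: 0.0484
held n 9872 top 0.0115 x [-0.0245  0.0239] mid x -0.0003 tilt [0.0026 0.0004 0.0116]
dp [12.42, 0.07, -0.13] dr [-0.001, 0.0, -0.0] at [0.5493 0.1416 0.1722] jaw 1.592 q6 -1.46 F [-0.1  0.2 -0.6] w 0.0479
```

```bash
python3 -m creep '{"delta_pos":[[4,0.05,-0.13],[7,0.05,-0.13],[8.5,0.05,-0.13],[9.5,0.05,-0.13],[10.5,0.05,-0.13],[11.3,0.05,-0.13],[11.9,0.05,-0.13],[12.3,0.05,-0.13],[12.4,0.05,-0.13],[12.4,0.05,-0.13]],"dr":[[0,0,0],[0,0,0],[0,0,0],[0,0,0],[0,0,0],[0,0,0],[0,0,0],[0,0,0],[0,0,0],[0,0,0]]}';python3 -m creep '{"delta_pos":[[0.1,0,0],[0.2,0,0],[0.3,0,0],[0.3,0,0],[0.3,0,0]],"dr":[[0,0,0],[0,0,0],[0,0,0],[0,0,0],[0,0,0]]}'
```

```text
clock: 36.15
position: [0.5481, 0.1425, 0.0483]
ee_rot: [0.707, -0.008, 0.707, 0.008]
contact_force: [-0.1, 0.1, 0.1]
width: 0.0479
clock: 36.65
position: [0.5481, 0.1425, 0.0456]
ee_rot: [0.707, -0.008, 0.707, 0.008]
contact_force: [-0.1, -0.1, 3.8]
width: 0.0482
```

```bash
python3 -m creep '{"delta_pos":[[0,0,0],[0,0,0],[0,0,0],[-2,0,0],[-5,0,0],[-9,0,0],[-13,0,0],[-17,0,0],[-17,0,0],[-17,0,0]],"dr":[[0,0,0],[0,0,0],[0,0,0],[0,0,0],[0,0,0],[0,0,0],[0,0,0],[0,0,0],[0,0,0],[0,0,0]]}' 0.5|egrep 'pos|cont'
python3 -c "
from h import *
im=cam('wrist');save('w12',im['pixels'],(180,60,400,225),3)
P=cloud(im);m=(P[...,2]>.02)&(P[...,2]<.064)&(np.hypot(P[...,0]-.548,P[...,1]-.142)<.025);q=P[m];print(m.sum(),np.nanpercentile(q,[1,50,99],axis=0).round(4).tolist())
k=q[abs(q[:,2]-np.median(q[:,2]))<.003];print(np.linalg.lstsq(np.c_[k[:,:2]-[.548,.142],np.ones(len(k))],k[:,2],rcond=None)[0])
go(.484,.353,.2,-.1)"
```

```text
position: [0.5482, 0.1425, 0.2158]
contact_force: [0.3, -0.5, -0.2]
2591 [[0.524, 0.1189, 0.0411], [0.5467, 0.142, 0.0572], [0.5712, 0.1651, 0.0597]]
[ 0.00060302 -0.00125587  0.057369  ]
dp [1.45, 21.2, -5.85] dr [-1.449, -0.001, -0.001] at [0.5473 0.1424 0.2144] jaw 1.593 q6 -1.46 F [-0.  -0.3 -0.8] w 0.0642
```

View pics/w12.png

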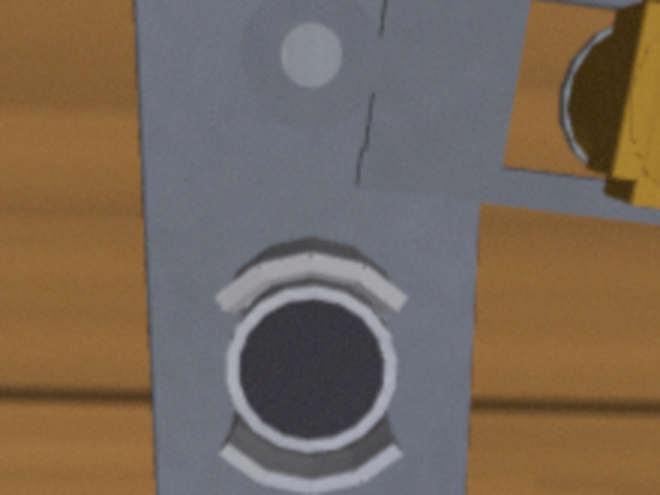

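The filter lies flat on top, centre (312,368) in the crop. Now the bridge handle.

```bash
python3 -m creep '{"delta_pos":[[0,3,-1],[0,6,-2],[0,10,-3],[0,14,-4],[0,18,-5],[0,21.2,-5.85],[0,21.2,-5.85],[0,21.2,-5.85],[0,21.2,-5.85],[0,21.2,-5.85]],"dr":[[0.1,0,0],[0.2,0,0],[0.3,0,0],[0.45,0,0],[0.6,0,0],[0.75,0,0],[0.9,0,0],[1.05,0,0],[1.2,0,0],[1.35,0,0]]}' 0|egrep 'pos|cont'
python3 -m creep '{"delta_pos":[[0,0,0],[0,0,0],[0,0,0],[0,0,0],[0,0,0],[0,0,0]],"dr":[[0.15,0,0],[0.3,0,0],[0.34,0,0],[0.34,0,0],[0.34,0,0],[0.34,0,0]]}'
python3 -c "
from h import *
im=cam('wrist');P=cloud(im)
for nm,zr,p,r in [('handle',(.12,.128),(.484,.353),.025),('ring',(.134,.142),(.471,.224),.045)]:
    m=(P[...,2]>zr[0])&(P[...,2]<zr[1])&(np.hypot(P[...,0]-p[0],P[...,1]-p[1])<r)
    if m.sum()>10: print(nm,m.sum(),cv2.minAreaRect((P[m][:,:2]*1000).astype(np.float32)))
go(.484,.353,.096,-.1)"
```

```text
position: [0.4834, 0.3527, 0.2123]
contact_force: [-0.0, 0.5, 0.4]
clock: 39.3
position: [0.4843, 0.3529, 0.2141]
ee_rot: [-0.476, -0.522, -0.476, 0.524]
contact_force: [1.1, -0.1, 0.5]
width: 0.0429
handle 308 ((483.9970397949219, 354.3224182128906), (13.149459838867188, 13.10521125793457), 39.897247314453125)
ring 1359 ((471.45330810546875, 228.60720825195312), (37.857696533203125, 44.0540885925293), 83.98597717285156)
dp [11.85, -0.04, -0.01] dr [0.006, 0.001, 0.001] at [0.4845 0.353  0.2145] jaw -0.094 q6 0.61 F [-0.6  0.4  0.2] w 0.0426
```

```bash
python3 -m creep '{"delta_pos":[[4,0,0],[8,0,0],[10,0,0],[11,0,0],[11.8,0,0],[11.8,0,0],[11.8,0,0]],"dr":[[0,0,0],[0,0,0],[0,0,0],[0,0,0],[0,0,0],[0,0,0],[0,0,0]]}' |egrep 'pos|cont'
python3 -m creep '{"delta_pos":[[0,0,0],[0,0,0],[0,0,0],[0,0,0],[0,0,0],[0,0,0]],"dr":[[0,0,0],[0,0,0],[0,0,0],[0,0,0],[0,0,0],[0,0,0]]}' -1 40
python3 - <<'E'
from h import *
s=manip.get_state();R=rot(s);p=s["position"];piv=np.array([.4627,.1405,p[2]]);r=p-piv;a0=np.arctan2(r[1],r[0]);print("r",np.hypot(*r[:2]),"bridge",a0-.022)
# end slightly past shut
tot=a0-.022+.01
for k in range(1,17):
    th=-tot*k/16; q=piv+Rn.from_euler("z",th).apply(r); print(k,np.round(100*R.inv().apply(q-p),2).tolist(),round(-th,3))
E
```

```text
position: [0.4855, 0.3536, 0.0982]
contact_force: [-0.3, 0.5, -0.1]
clock: 40.65
position: [0.4852, 0.3535, 0.0983]
ee_rot: [0.476, 0.524, 0.476, -0.522]
contact_force: [-0.7, -0.8, 5.1]
width: 0.0124
r 0.21413891780846553 bridge 1.4433717618870388
1 [0.0, 1.94, 0.11] 0.091
2 [0.01, 3.86, 0.39] 0.182
3 [0.01, 5.75, 0.85] 0.273
4 [0.01, 7.6, 1.48] 0.363
5 [0.01, 9.37, 2.27] 0.454
6 [0.01, 11.07, 3.22] 0.545
7 [0.01, 12.67, 4.32] 0.636
8 [0.02, 14.17, 5.56] 0.727
9 [0.02, 15.55, 6.93] 0.818
10 [0.02, 16.8, 8.42] 0.908
11 [0.02, 17.9, 10.02] 0.999
12 [0.02, 18.86, 11.71] 1.09
13 [0.01, 19.66, 13.48] 1.181
14 [0.01, 20.3, 15.32] 1.272
15 [0.01, 20.77, 17.21] 1.363
16 [0.01, 21.06, 19.13] 1.453
```

```bash
python3 -m creep '{"delta_pos":[[0,1.94,0.11],[0,3.86,0.39],[0,5.75,0.85],[0,7.6,1.48],[0,9.37,2.27],[0,11.07,3.22],[0,12.67,4.32],[0,14.17,5.56],[0,14.17,5.56],[0,14.17,5.56]],"dr":[[0.09,0,0],[0.18,0,0],[0.27,0,0],[0.36,0,0],[0.45,0,0],[0.545,0,0],[0.636,0,0],[0.727,0,0],[0.727,0,0],[0.727,0,0]]}'
python3 - <<'E'
from h import *
s=manip.get_state();R=rot(s);p=s["position"];piv=np.array([.4627,.1405,p[2]]);r=p-piv;a0=np.arctan2(r[1],r[0]);print("r",np.hypot(*r[:2]),"bridge",a0-.022)
tot=a0-.022+.02
for k in range(1,9):
    th=-tot*k/8; q=piv+Rn.from_euler("z",th).apply(r); print(k,np.round(100*R.inv().apply(q-p),2).tolist(),round(-th,3))
E
```

```text
clock: 41.65
position: [0.6219, 0.2836, 0.0983]
ee_rot: [0.258, 0.659, 0.258, -0.657]
contact_force: [-0.5, -0.4, 5.4]
width: 0.0124
r 0.21408425866992742 bridge 0.710333080641761
1 [0.0, 1.95, 0.12] 0.091
2 [0.0, 3.88, 0.42] 0.183
3 [0.01, 5.78, 0.89] 0.274
4 [0.01, 7.62, 1.53] 0.365
5 [0.01, 9.4, 2.34] 0.456
6 [0.01, 11.1, 3.3] 0.548
7 [0.01, 12.7, 4.42] 0.639
8 [0.01, 14.2, 5.68] 0.73
```

Swing tracks well. Second half:

```bash
python3 -m creep '{"delta_pos":[[0,1.95,0.12],[0,3.88,0.42],[0,5.78,0.89],[0,7.62,1.53],[0,9.4,2.34],[0,11.1,3.3],[0,12.7,4.42],[0,14.2,5.68],[0,14.2,5.68],[0,14.2,5.68]],"dr":[[0.09,0,0],[0.18,0,0],[0.27,0,0],[0.365,0,0],[0.456,0,0],[0.548,0,0],[0.639,0,0],[0.73,0,0],[0.73,0,0],[0.73,0,0]]}'
python3 -c "
from h import *
s=manip.get_state();p=s['position'];print('bridge',np.arctan2(p[1]-.1405,p[0]-.4627)-.022)"
```

```text
clock: 42.65
position: [0.6766, 0.145, 0.0983]
ee_rot: [0.004, 0.708, 0.009, -0.706]
contact_force: [0.5, 8.1, 3.7]
width: 0.0127
bridge -0.0010294721586513247
```

The bridge is shut against its stop (8 N reaction). Releasing and measuring the fork hole.

```bash
python3 -m creep '{"delta_pos":[[0,0,0],[0,0,0],[0,0,0],[0,0,0],[-3,0,0],[-7,0,0],[-11,0,0],[-14,0,2],[-14,0,4],[-14,0,4]],"dr":[[0,0,0],[0,0,0],[0,0,0],[0,0,0],[0,0,0],[0,0,0],[0,0,0],[0,0,0],[0,0,0],[0,0,0]]}' 0.2
python3 -m creep '{"delta_pos":[[0,0,0],[0,0,0],[0,0,0]],"dr":[[0,0,0],[0,0,0],[0,0,0]]}' |egrep pos
python3 - <<'E'
from h import *
im=cam('wrist');P=cloud(im);Z=P[...,2]
print(-im['R'].T@im['t'])
for nm,zr,p,r in [('handle',(.12,.128),(.677,.145),.025),('ring',(.134,.142),(.5478,.142),.045),('fork',(.097,.103),(.637,.143),.035),('piv',(.097,.103),(.4627,.141),.02)]:
    m=(Z>zr[0])&(Z<zr[1])&(np.hypot(P[...,0]-p[0],P[...,1]-p[1])<r)
    if m.sum()>10: print(nm,m.sum(),cv2.minAreaRect((P[m][:,:2]*1000).astype(np.float32)))
c=proj(im,(.637,.144,.1)); print(c); u,v=int(c[0]),int(c[1])
u0,v0=max(0,u-80),max(0,v-60); print('crop origin',u0,v0,'x5'); save('w13',im['pixels'],(u0,v0,u0+160,v0+120),5)
E
```

```text
clock: 43.65
position: [0.6339, 0.1409, 0.239]
ee_rot: [0.007, 0.707, 0.007, -0.707]
contact_force: [0.0, -0.2, -0.1]
width: 0.0513
position: [0.6361, 0.1408, 0.2359]
[0.71366311 0.14176809 0.37889118]
handle 295 ((677.7403564453125, 144.489501953125), (13.08874797821045, 13.14674186706543), 50.39897537231445)
ring 1930 ((547.8836059570312, 141.8043670654297), (44.78006362915039, 43.96274185180664), 1.1537550687789917)
fork 2311 ((637.5625610351562, 135.51736450195312), (34.552364349365234, 50.03558349609375), 1.4354581832885742)
piv 166 ((462.7671813964844, 139.7138671875), (13.801297187805176, 12.565187454223633), 0.9018589854240417)
[278.73056698 188.83509911]
crop origin 198 128 x5
```

View pics/w13.png

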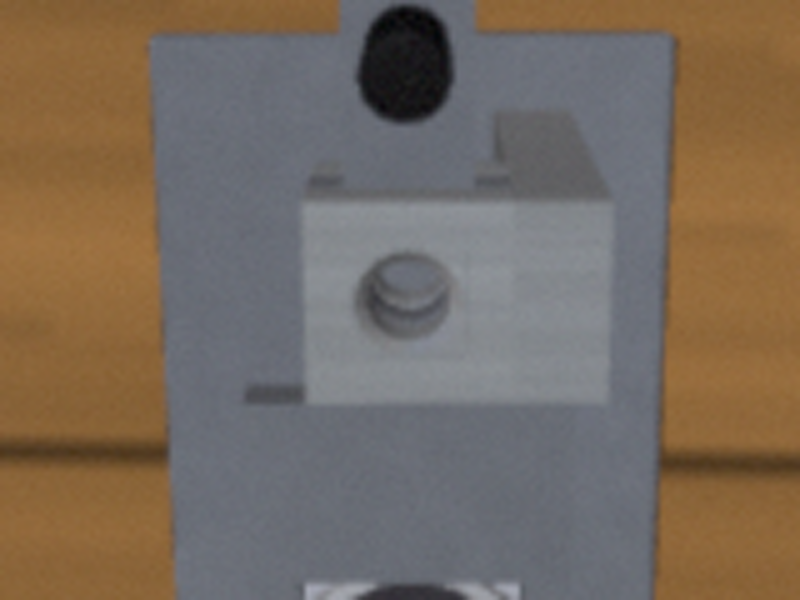

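The hole mouth is at crop (408,294), that is px (279.2,186.4), with the bridge hole lined up beneath it. Compute its position, then go to the pin.

```bash
python3 -c "
from h import *
im=cam('wrist');a=ray(im,279.2,186.4,.1);print(a);print(proj(im,(.6376,.144,.1)))
go(.536,-.3516,.2,np.pi/2)
print(manip.get_state()['clock'])"
```

```text
[0.63901361 0.14367939 0.1       ]
[278.78064788 188.06833876]
dp [3.63, 49.04, 10.92] dr [0.019, 0.001, -0.0] at [0.636  0.1408 0.2361] jaw -1.552 q6 1.66 F [ 0.6  0.3 -1.2] w 0.0515
44.05
```

```bash
python3 -m creep '{"delta_pos":[[0,5,1],[0,10,2],[0,15,3],[0,20,4],[0,25,5.5],[0,30,6.5],[0,35,8],[0,40,9],[0,45,10],[0,49,10.9]],"dr":[[0,0,0],[0,0,0],[0,0,0],[0,0,0],[0,0,0],[0,0,0],[0,0,0],[0,0,0],[0,0,0],[0,0,0]]}' 0.2|egrep 'clock|pos|cont'
python3 -m creep '{"delta_pos":[[0,0,0],[0,0,0],[3,0,0],[3,0,0],[3,0,0],[3,0,0],[3,0,0]],"dr":[[0,0,0],[0,0,0],[0,0,0],[0,0,0],[0,0,0],[0,0,0],[0,0,0]]}' |egrep pos
python3 - <<'E'
from h import *
im=cam('wrist');P=cloud(im);Z=P[...,2]
for nm,zr,r in [('grip top',(.09,.1),.025),('flange',(.052,.058),.02),('block',(.047,.053),.06)]:
    m=(Z>zr[0])&(Z<zr[1])&(np.hypot(P[...,0]-.536,P[...,1]+.3516)<r)
    if m.sum()>10: print(nm,m.sum(),np.median(P[m][:,2]).round(4),cv2.minAreaRect((P[m][:,:2]*1000).astype(np.float32)))
go(.536,-.3516,.065)
E
```

```text
clock: 45.05
position: [0.536, -0.3511, 0.2368]
contact_force: [0.7, 0.7, -0.5]
position: [0.5372, -0.3487, 0.2085]
grip top 340 0.0954 ((537.105224609375, -355.7030334472656), (14.971840858459473, 14.949311256408691), 62.955528259277344)
flange 189 0.0553 ((539.7533569335938, -350.82025146484375), (28.706954956054688, 29.65027618408203), 10.07423210144043)
block 3880 0.0506 ((536.4177856445312, -355.74407958984375), (60.03588104248047, 60.787010192871094), 76.71916961669922)
dp [14.33, 0.26, 0.14] dr [0.0, -0.002, -0.001] at [ 0.5371 -0.3488  0.2083] jaw -1.551 q6 0.87 F [-0.1  0.5  0. ] w 0.0512
```

```bash
python3 -m creep '{"delta_pos":[[0,0.69,0],[4,0.69,0],[8,0.69,0],[10,0.69,0],[12,0.69,0],[13.5,0.69,0],[14.2,0.69,0],[14.2,0.69,0],[14.2,0.69,0],[14.2,0.69,0]],"dr":[[0,0,0],[0,0,0],[0,0,0],[0,0,0],[0,0,0],[0,0,0],[0,0,0],[0,0,0],[0,0,0],[0,0,0]]}' 0.2|egrep 'clock|pos|cont'
python3 -m creep '{"delta_pos":[[0,0,0],[0,0,0],[0,0,0],[0,0,0],[0,0,0],[0,0,0]],"dr":[[0,0,0],[0,0,0],[0,0,0],[0,0,0],[0,0,0],[0,0,0]]}' -1 60
python3 -m creep '{"delta_pos":[[-2,0,0],[-5,0,0],[-9,0,0],[-12,0,0],[-15,0,0],[-15,0,0],[-15,0,0]],"dr":[[0,0,0],[0,0,0],[0,0,0],[0,0,0],[0,0,0],[0,0,0],[0,0,0]]}'
python3 -c "
from h import *
go(.638,.144,.19,-1.549)"
```

```text
clock: 46.8
position: [0.5372, -0.3564, 0.0663]
contact_force: [-0.1, -0.7, 0.2]
clock: 47.4
position: [0.5368, -0.3559, 0.0657]
ee_rot: [0.007, 0.707, 0.007, -0.707]
contact_force: [-1.7, 0.2, 5.4]
width: 0.0145
clock: 48.1
position: [0.5364, -0.3557, 0.2147]
ee_rot: [0.007, 0.707, 0.007, -0.707]
contact_force: [0.1, -0.0, -0.5]
width: 0.0138
dp [2.48, -49.76, -11.11] dr [-0.003, -0.0, 0.0] at [ 0.5364 -0.3557  0.2147] jaw -1.552 q6 0.86 F [ 0.1 -0.  -0.5] w 0.0138
```

```bash
python3 -m creep '{"delta_pos":[[0,-5,-1],[0,-10,-2],[0,-15,-3],[0,-20,-4],[0,-25,-5.5],[0,-30,-6.5],[0,-35,-8],[0,-40,-9],[0,-45,-10],[0,-49.7,-11.1]],"dr":[[0,0,0],[0,0,0],[0,0,0],[0,0,0],[0,0,0],[0,0,0],[0,0,0],[0,0,0],[0,0,0],[0,0,0]]}' |egrep 'clock|pos|cont'
python3 -m creep '{"delta_pos":[[0,0,0],[0,0,0],[2,0,0],[4,0,0],[4,0,0],[4,0,0],[4,0,0]],"dr":[[0,0,0],[0,0,0],[0,0,0],[0,0,0],[0,0,0],[0,0,0],[0,0,0]]}'
python3 - <<'E'
from h import *
im=cam('wrist');s=manip.get_state();p=s['position']
P=cloud(im);Z=P[...,2]
m=(Z>p[2]+.026)&(Z<p[2]+.034)&(np.hypot(P[...,0]-p[0],P[...,1]-p[1])<.02)
print(cv2.minAreaRect(((P[m]-p)[:,:2]*1000).astype(np.float32)) if m.sum()>10 else m.sum())
go(.6378,.144,.162,-1.549)
c=proj(im,p-[0,0,.055]);u0,v0=int(c[0])-80,int(c[1])-60;print(u0,v0);save('w14',im['pixels'],(u0,v0,u0+160,v0+120),4)
E
```

```text
clock: 49.1
position: [0.6348, 0.1359, 0.2122]
contact_force: [0.7, -0.2, -0.7]
clock: 49.8
position: [0.6367, 0.133, 0.1759]
ee_rot: [0.006, 0.708, 0.006, -0.707]
contact_force: [0.1, -0.0, -0.5]
width: 0.0142
((0.0703592300415039, 0.05124664306640625), (23.109275817871094, 37.791263580322266), 1.138812780380249)
dp [1.42, -1.07, -0.12] dr [-0.004, -0.002, 0.0] at [0.6368 0.1333 0.1762] jaw -1.553 q6 1.65 F [ 0.1 -0.2 -0.7] w 0.0141
202 166
```

View pics/w14.png

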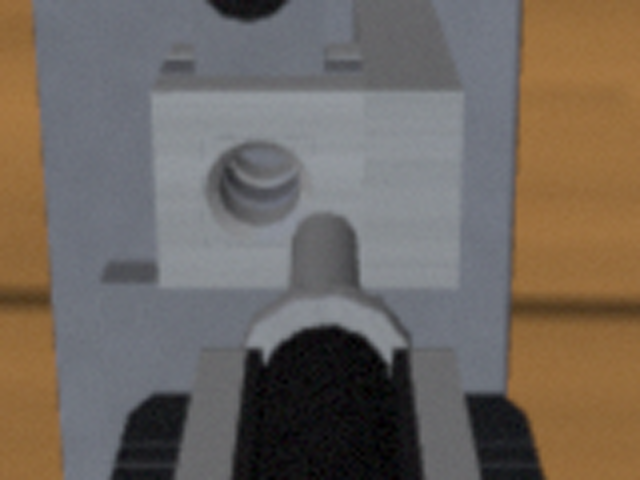

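The pin tip is at crop (324,228) and the hole mouth at (260,182). Compute both.

```bash
python3 - <<'E'
from h import *
im=cam('wrist');p=manip.get_state()['position'];print(p)
print('hole',ray(im,266.6,211.1,.1))
for v in(221,222.6): print('tip',ray(im,282.6,v,p[2]-.0597)-p)
go(.6378,.144,.162,-1.549)
E
```

```text
[0.63680413 0.13348597 0.17629369]
hole [0.63914551 0.1437629  0.1       ]
tip [ 0.00179056 -0.00023727 -0.0597    ]
tip [ 0.0007487  -0.00025545 -0.0597    ]
dp [1.43, -1.05, -0.12] dr [-0.003, -0.002, 0.0] at [0.6368 0.1335 0.1763] jaw -1.552 q6 1.65 F [-0.2 -0.9 -0.1] w 0.0138
```

```bash
python3 -m creep '{"delta_pos":[[0,-1.05,-0.14],[0,-1.05,-0.14],[0,-1.05,-0.14],[0.5,-1.05,-0.14],[1,-1.05,-0.14],[1.4,-1.05,-0.14],[1.8,-1.05,-0.14],[2.2,-1.05,-0.14],[2.2,-1.05,-0.14]],"dr":[[0,0,0],[0,0,0],[0,0,0],[0,0,0],[0,0,0],[0,0,0],[0,0,0],[0,0,0],[0,0,0]]}'
python3 -m creep '{"delta_pos":[[0.3,0,0],[0.6,0,0],[0.9,0,0],[1.2,0,0],[1.2,0,0]],"dr":[[0,0,0],[0,0,0],[0,0,0],[0,0,0],[0,0,0]]}'
```

```text
clock: 50.8
position: [0.6368, 0.1443, 0.1522]
ee_rot: [-0.007, -0.707, -0.007, 0.708]
contact_force: [0.2, 0.1, -1.0]
width: 0.0142
clock: 51.3
position: [0.637, 0.1444, 0.1405]
ee_rot: [-0.007, -0.707, -0.007, 0.707]
contact_force: [-0.5, -0.3, -1.2]
width: 0.0142
```

Tip is in the fork and bridge with no lateral force. Continuing down.

```bash
python3 -m creep '{"delta_pos":[[0.3,0,-0.05],[0.6,0,-0.05],[0.9,0,-0.05],[1.2,0,-0.05],[1.2,0,-0.05]],"dr":[[0,0,0],[0,0,0],[0,0,0],[0,0,0],[0,0,0]]}'|egrep 'pos|cont'
python3 -m creep '{"delta_pos":[[0.3,0,0],[0.6,0,0],[0.9,0,0],[1.1,0,0],[1.2,0,0],[1.2,0,0]],"dr":[[0,0,0],[0,0,0],[0,0,0],[0,0,0],[0,0,0],[0,0,0]]}'|egrep 'pos|cont'
python3 -m creep '{"delta_pos":[[0.1,0,0],[0.2,0,0],[0.3,0,0],[0.3,0,0]],"dr":[[0,0,0],[0,0,0],[0,0,0],[0,0,0]]}'|egrep 'pos|cont'
```

```text
position: [0.6374, 0.1445, 0.1285]
contact_force: [-0.1, 0.2, -1.3]
position: [0.6377, 0.1445, 0.1169]
contact_force: [-0.5, -1.5, -1.1]
position: [0.6381, 0.1445, 0.1157]
contact_force: [-2.4, 0.0, 6.1]
```

Flange seated (TCP 0.1157, 6 N). Release, lift, and unwind the wrist anticlockwise over the barrel so the whole ring turn can be done in one grasp.

```bash
python3 -m creep '{"delta_pos":[[0,0,0],[0,0,0],[0,0,0],[0,0,0],[-3,0,0],[-7,0,0],[-12,0,0],[-12,0,0],[-12,0,0]],"dr":[[0,0,0],[0,0,0],[0,0,0],[0,0,0],[0,0,0],[0,0,0],[0,0,0],[0,0,0],[0,0,0]]}' 0|egrep 'pos|cont'
python3 -m creep '{"delta_pos":[[0,0,2],[0,0,4],[0,0,6],[0,0,8],[0,0,9],[0,0,9],[0,0,9],[0,0,9],[0,0,9],[0,0,9]],"dr":[[-0.1,0,0],[-0.25,0,0],[-0.4,0,0],[-0.55,0,0],[-0.7,0,0],[-0.85,0,0],[-1.0,0,0],[-1.15,0,0],[-1.3,0,0],[-1.45,0,0]]}' 1 60|egrep 'pos|cont'
python3 -m creep '{"delta_pos":[[0,0,0],[0,0,0],[0,0,0],[0,0,0],[0,0,0],[0,0,0],[0,0,0],[0,0,0],[0,0,0],[0,0,0]],"dr":[[-0.15,0,0],[-0.3,0,0],[-0.45,0,0],[-0.6,0,0],[-0.75,0,0],[-0.9,0,0],[-1.05,0,0],[-1.2,0,0],[-1.35,0,0],[-1.5,0,0]]}'
python3 -m creep '{"delta_pos":[[0,0,0],[0,0,0],[0,0,0],[0,0,0],[0,0,0]],"dr":[[-0.15,0,0],[-0.19,0,0],[-0.19,0,0],[-0.19,0,0],[-0.19,0,0]]}'
python3 - <<'E'
from h import *
im=cam('wrist');P=cloud(im);Z=P[...,2]
for nm,zr,p,r in [('ring',(.134,.142),(.5478,.142),.045),('pin',(.14,.15),(.638,.144),.02),('handle',(.12,.128),(.677,.145),.025),('flange',(.102,.108),(.638,.144),.016)]:
    m=(Z>zr[0])&(Z<zr[1])&(np.hypot(P[...,0]-p[0],P[...,1]-p[1])<r)
    if m.sum()>10: print(nm,m.sum(),np.median(P[m][:,2]).round(4),cv2.minAreaRect((P[m][:,:2]*1000).astype(np.float32)))
save('w15',im['pixels'])
go(.5479,.142,.11,1.593)
E
```

```text
position: [0.6385, 0.1446, 0.2358]
contact_force: [-0.4, -0.3, -0.5]
position: [0.5466, 0.1426, 0.2318]
contact_force: [0.2, -0.2, -0.8]
clock: 55.7
position: [0.5466, 0.1426, 0.2318]
ee_rot: [0.703, 0.058, 0.706, -0.059]
contact_force: [0.4, 0.3, -0.6]
width: 0.0857
clock: 56.2
position: [0.5474, 0.1427, 0.2333]
ee_rot: [0.707, -0.006, 0.708, 0.006]
contact_force: [-0.3, 0.0, -0.3]
width: 0.0854
ring 2397 0.1387 ((547.251220703125, 141.92547607421875), (43.731014251708984, 44.00553512573242), 0.9599617719650269)
pin 339 0.1451 ((637.5857543945312, 144.49398803710938), (15.444116592407227, 15.245034217834473), 72.11398315429688)
handle 205 0.1242 ((676.72216796875, 144.45289611816406), (13.010941505432129, 13.891499519348145), 89.52869415283203)
flange 196 0.1053 ((635.258544921875, 142.98471069335938), (23.60833168029785, 16.255685806274414), 88.83287048339844)
dp [12.36, -0.07, 0.04] dr [-0.005, -0.001, 0.0] at [0.5476 0.1427 0.2336] jaw 1.588 q6 -1.46 F [-0.4 -0.1 -0.9] w 0.0852
```

Pin top reads 145.1 mm (145 expected when seated). Ring squared up; grip it.

```bash
python3 -m creep '{"delta_pos":[[4,-0.07,0],[7,-0.07,0],[9.5,-0.07,0],[11,-0.07,0],[12,-0.07,0],[12.35,-0.07,0],[12.35,-0.07,0],[12.35,-0.07,0],[12.35,-0.07,0]],"dr":[[0,0,0],[0,0,0],[0,0,0],[0,0,0],[0,0,0],[0,0,0],[0,0,0],[0,0,0],[0,0,0]]}'|egrep 'pos|cont'
python3 -m creep '{"delta_pos":[[0,0,0],[0,0,0],[0,0,0],[0,0,0],[0,0,0],[0,0,0]],"dr":[[0,0,0],[0,0,0],[0,0,0],[0,0,0],[0,0,0],[0,0,0]]}' -1 60
python3 -m creep '{"delta_pos":[[0.05,0,0],[0.1,0,0],[0.15,0,0],[0.2,0,0]],"dr":[[0.13,0,0],[0.26,0,0],[0.39,0,0],[0.52,0,0]]}'
```

```text
position: [0.5486, 0.1422, 0.1116]
contact_force: [0.6, 0.6, 0.3]
clock: 57.75
position: [0.548, 0.1423, 0.1111]
ee_rot: [0.707, -0.006, 0.707, 0.006]
contact_force: [-1.8, 1.4, 5.1]
width: 0.0431
clock: 58.15
position: [0.5479, 0.1422, 0.1091]
ee_rot: [0.685, 0.178, 0.684, -0.177]
contact_force: [-0.9, 0.7, 5.8]
width: 0.0426
```

```bash
python3 -m creep '{"delta_pos":[[0.05,0,0],[0.1,0,0],[0.15,0,0],[0.2,0,0],[0.25,0,0],[0.3,0,0],[0.35,0,0],[0.4,0,0],[0.45,0,0],[0.5,0,0]],"dr":[[0.13,0,0],[0.26,0,0],[0.39,0,0],[0.52,0,0],[0.65,0,0],[0.78,0,0],[0.91,0,0],[1.04,0,0],[1.17,0,0],[1.3,0,0]]}'
python3 -m creep '{"delta_pos":[[0.05,0,0],[0.1,0,0],[0.15,0,0],[0.2,0,0],[0.25,0,0],[0.3,0,0],[0.35,0,0],[0.4,0,0],[0.45,0,0],[0.5,0,0]],"dr":[[0.13,0,0],[0.26,0,0],[0.39,0,0],[0.52,0,0],[0.65,0,0],[0.78,0,0],[0.91,0,0],[1.04,0,0],[1.17,0,0],[1.3,0,0]]}'
python3 -c "
from h import *
go(.548,.142,.1);print(manip.get_state()['moment'])"
```

```text
clock: 59.15
position: [0.5476, 0.1421, 0.1041]
ee_rot: [-0.437, -0.556, -0.437, 0.556]
contact_force: [-1.5, 0.3, 6.9]
width: 0.0432
clock: 60.15
position: [0.5475, 0.1423, 0.0992]
ee_rot: [-0.012, -0.707, -0.012, 0.707]
contact_force: [-2.0, 1.7, 7.1]
width: 0.043
dp [-0.08, 0.04, -0.05] dr [0.0, 0.0, 0.001] at [0.5475 0.1423 0.0992] jaw -1.537 q6 1.67 F [-2.   1.7  7.1] w 0.043
[0.20215504 0.4126143  0.05104338]
```

```bash
python3 -m creep '{"delta_pos":[[0.05,0,0],[0.1,0,0],[0.15,0,0],[0.2,0,0],[0.25,0,0],[0.29,0,0],[0.29,0,0],[0.29,0,0]],"dr":[[0.13,0,0],[0.26,0,0],[0.39,0,0],[0.52,0,0],[0.65,0,0],[0.75,0,0],[0.75,0,0],[0.75,0,0]]}'
python3 - <<'E'
from h import *
s=manip.get_state();go(.548,.142,.1);print(s['moment'])
im=cam('wrist');P=cloud(im);Z=P[...,2];m=(np.hypot(P[...,0]-.548,P[...,1]-.142)<.034)&(Z>.11)&(Z<.145);m[345:]=0
print(m.sum(),np.nanpercentile(Z[m],[5,50,95]).round(4))
E
```

```text
clock: 60.95
position: [0.5475, 0.1425, 0.0964]
ee_rot: [0.247, -0.663, 0.246, 0.663]
contact_force: [-1.3, 0.4, 6.4]
width: 0.0431
dp [-0.36, 0.01, -0.07] dr [0.0, 0.001, 0.001] at [0.5475 0.1425 0.0964] jaw -2.282 q6 2.41 F [-1.3  0.4  6.4] w 0.0431
[ 0.24022862  0.42778524 -0.07207156]
13329 [0.1126 0.1239 0.1375]
```

The ring top reads 123.9 mm, so it is down 14.8 mm and the foot should be in about 2.8 mm. Release, lift and verify.

```bash
python3 -m creep '{"delta_pos":[[0,0,0],[0,0,0],[0,0,0],[0,0,0],[0,0,0],[-3,0,0],[-7,0,0],[-12,0,0],[-16,0,0],[-16,0,0]],"dr":[[0,0,0],[0,0,0],[0,0,0],[0,0,0],[0,0,0],[0,0,0],[0,0,0],[0,0,0],[0,0,0],[0,0,0]]}' 1
python3 -m creep '{"delta_pos":[[0,0,0],[0,0,0],[0,0,0],[0,0,0]],"dr":[[0,0,0],[0,0,0],[0,0,0],[0,0,0]]}'|egrep 'pos|cont'
python3 - <<'E'
from h import *
for n in ('wrist','scene'):
    im=cam(n);P=cloud(im);Z=P[...,2]
    for nm,zr,p,r in [('ring',(.115,.142),(.5478,.142),.03),('pin',(.135,.15),(.638,.144),.02),('handle',(.12,.128),(.677,.145),.025)]:
        m=(Z>zr[0])&(Z<zr[1])&(np.hypot(P[...,0]-p[0],P[...,1]-p[1])<r)
        if m.sum()>10: print(n,nm,m.sum(),np.nanpercentile(Z[m],[50,95]).round(4),cv2.minAreaRect((P[m][:,:2]*1000).astype(np.float32)))
    if n=='scene':
        c=proj(im,(.56,.142,.09));u0,v0=int(c[0])-75,int(c[1])-60;save('s2',im['pixels'],(u0,v0,u0+150,v0+120),5)
E
```

```text
clock: 62.0
position: [0.5513, 0.1425, 0.2624]
ee_rot: [-0.248, 0.667, -0.244, -0.659]
contact_force: [0.6, 0.6, 0.2]
width: 0.0854
position: [0.5472, 0.1419, 0.2541]
contact_force: [-0.0, -0.5, -0.2]
wrist ring 2012 [0.1239 0.1252] ((547.610107421875, 141.7467041015625), (43.930789947509766, 44.32414245605469), 48.98502731323242)
wrist pin 464 [0.1452 0.1465] ((637.7904052734375, 144.21922302246094), (15.131705284118652, 15.715362548828125), 5.790938377380371)
wrist handle 323 [0.1242 0.1256] ((677.0375366210938, 144.25527954101562), (13.221393585205078, 12.89587116241455), 51.557376861572266)
scene ring 230 [0.1217 0.125 ] ((548.5890502929688, 142.03387451171875), (44.4453239440918, 47.96247100830078), 48.508384704589844)
scene pin 46 [0.1425 0.1456] ((639.5230712890625, 145.2379608154297), (16.627912521362305, 16.341045379638672), 50.289363861083984)
scene handle 21 [0.1232 0.1263] ((677.5574340820312, 145.02853393554688), (11.110857009887695, 11.885042190551758), 25.245519638061523)
```

View pics/s2.png

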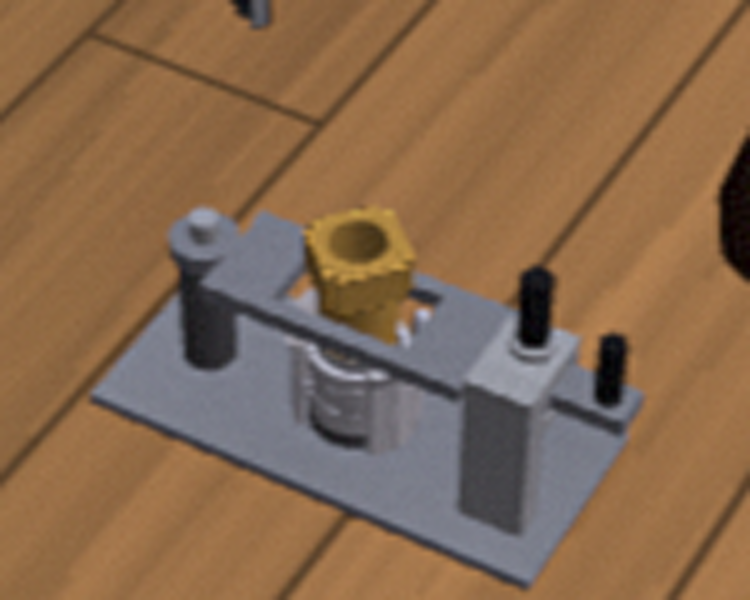

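The picture shows the bridge shut, the pin upright with its flange on the fork at (537,345), the ring lowered at (360,245), and the gripper clear. Handing in.

```bash
python3 -c "
from rig import manip
print(manip.sign_off(), manip.get_state()['clock'])"
```

```text
the job is handed in; nothing more can be done
the job is handed in; nothing more can be done
```

The bench viewer is loaded and closed, and I handed the job in at about 62 s of the 210 s allowed. In the barrel are the lens, both spacers that were there and the filter. The bridge is shut, the pin is seated and the ring is screwed down about 3.87 rad.

**Last checks, all agreeing:**
- **Stack:** the layers read about 32, 39.7, 47.7 and 57.4 mm above the table, against 32, 40, 48 and 58 mm expected. The filter lay flat and centred.
- **Bridge:** its angle worked out at about 0 rad, and the handle position had not changed at the end.
- **Pin:** the top read 145.2 mm, against 145 mm expected when seated, within about 1 mm of the hole.
- **Ring:** it came down 14.8 mm, which puts the foot about 2.8 mm in. I worked that out from the geometry and could not see the foot itself.
- **Gripper:** it was clear of everything, 0.25 m above the table.

**What went wrong on the way:**
- The first two grasps of the first spacer closed on top of it and shifted it by a few millimetres, with 36 N at most on the fingers. I went lower with the fingers partly closed and it held.
- The filter was knocked about 35 mm aside during the run. I found it again before grasping it.

I did not measure the jug, bowl and brush again at the end; no move was planned to touch them.

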